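Column rack and transfer tube made ready for a run

ROBOT

A 6-joint arm with a two-finger parallel gripper is mounted at the origin on the work surface. World frame = base frame: x ahead of the robot, y to its left, z up, the work surface at z = 0. Lengths are in m, angles in rad, forces in N, time in s.
With the tool pointing down it reaches from about 0.325 to 0.875 m from the base axis. Payload 4.4 kg.
Tool frame: the origin (TCP) lies at the very end of the fingers, on their centre line; the grasp point (between the pads) lies 19 mm behind it; z points along the fingers, y is the line along which they close (so a half turn about z gives the same grasp; the last joint's range is limited). The gripper opens to 85 mm and grips with 20 to 120 N. Pads are 22 mm wide; open, the fingers measure 114 mm over their backs; the gripper's body (76 mm by 85 mm) begins 54 mm behind the grasp point. The pads swing forward as they close: fully open they stand 13 mm farther back than shut.
Start: joints at [-1.363, 0.207, 1.542, -0, 1.393, -0.15], TCP at [0.202, -0.538, 0.231] pointing down, gripper open.
Joint ranges: [-2.73, 2.73], [-0.86, 2.22], [0.23, 2.46], [-1.11, 4.25], [0.08, 2.63], [-2.82, 2.82]. Speed limits (rad/s): [2.79, 2.79, 3.14, 3.14, 3.14, 3.14].

INTERFACE

Orientations are given as a unit quaternion [x, y, z, w].
In Python, from station import arm gives the robot as it stands. The module is installed in compiled form; this text tells all that it offers.
- The arm moves only by the tool apply_moves, never from a script. Its argument "steps" is a list that holds one entry, the list of rows, each a list of 7 numbers: the shift along the tool's x, y, z in m, then the turn, a rotation vector about the tool's x, y, z in rad, then the closure, from -1 (fully open) to 1 (shut). A call has 1 to 12 rows; each row is the pose to reach, as a shift and turn from the pose commanded when the call began, along the tool's axes at that moment; what a row does not reach only later rows make up. A row lasts 1/12 s, in which the tool goes at most 41.7 mm and 7.16 degrees, less where a joint would pass 70% of its speed; a pose out of reach is approached as far as the arm can. A call with a gripper value outside its range is refused whole. The fingers move at their own pace and stop on an object; "squeeze" is the grip in N (left out, the last holds). Time passes only in rows, so rows that repeat a pose let the fingers close. It gives the time, the measured TCP pose, the force, the opening and the grip force at its end, in the units of the state.
- arm.read_state(): the state, without advancing time (a new reading comes with each control period).
- arm.camera(name): name is "side" or "top"; returns (picture, depth): 480x640x3 uint8, red, green, blue; 480x640 float32, m along the optical axis (not along the pixel's ray), 0 where there is no reading.
- arm.calibration(name): a dict with "fov_y" (degrees; the focal length in pixels is half the picture's height over the tangent of half this angle, whatever the lens; pixels are square), "cx", "cy" (the principal point, pixels), "world_to_cam" (4x4, takes a point from world to camera coordinates). Camera axes: x right, y up, looking along -z (the intrinsics and any distortion apply to the point x, -y, -z); pixel columns grow to the right and rows downward; lengths in m; the calibration is good to about 2 mm. A picture is of the moment at which its call begins. calibration takes no time and is no camera call.
- arm.finish_job(): hands the job in; it is judged then, once.
The state is a dict: "time_s": time; "q": joint angles; "joint_vel": joint speeds; "joint_efforts": joint torques, N m; "ee_pos": TCP position; "tcp_rot": TCP orientation; "force": force on the tool from outside, world axes, zero at the start; "moment": the same for the moment, N m; "grip_width": finger opening in m; "gripper_force": force on a finger pad.
Only numpy, scipy, OpenCV 4.12 (cv2) and the standard library are available. Lean on these libraries where they do the work, as an engineer would, in place of code of your own. Each camera call takes 0.05 s, during which the arm holds its last target. There are 200 camera calls.

TASK

Get the column rack ready and start the pump: take the aluminium blanking bar off the rack's clips and lay it in the steel tray, click every glass column that is on the bench fully home in the rack's clips in size order, each at the station as deep as the column is long (shortest at the shallow end, the station of a missing size left empty), and push either end of the stiff tube into the pump's push-fit port until it locks. Only when all of that is done, throw the pump's lever right over to on, away from the robot, and leave all the parts so; leave the beaker, bottle, jar, dish and note pad where they stand.

Things in the scene. Friction and masses are not known exactly. Their poses are not given: they have to be found in the camera images.
- column1: glass column 100 mm long, size 1 of 4 (may be absent): clear barrel 20 mm in diameter, white packing, a black square end block 28 x 28 mm, 14 mm long, at each end; 60 g. Lies on its side, axis 14 mm above the bench; any roll is as good. Origin on the axis at mid-length, x along the axis; both ends alike
- column2: glass column 120 mm long, size 2 of 4 (may be absent): clear barrel 20 mm in diameter, white packing, a black square end block 28 x 28 mm, 14 mm long, at each end; 68 g. Lies on its side, axis 14 mm above the bench; any roll is as good. Origin on the axis at mid-length, x along the axis; both ends alike
- column3: glass column 140 mm long, size 3 of 4 (may be absent): clear barrel 20 mm in diameter, white packing, a black square end block 28 x 28 mm, 14 mm long, at each end; 76 g. Lies on its side, axis 14 mm above the bench; any roll is as good. Origin on the axis at mid-length, x along the axis; both ends alike
- column4: glass column 160 mm long, size 4 of 4 (may be absent): clear barrel 20 mm in diameter, white packing, a black square end block 28 x 28 mm, 14 mm long, at each end; 84 g. Lies on its side, axis 14 mm above the bench; any roll is as good. Origin on the axis at mid-length, x along the axis; both ends alike
- bar: aluminium blanking bar: round bar 20 mm in diameter with a thin (5 mm) 28 mm square flange at each end, 130 mm long over all, about 110 g; starts clicked into station 3 of the rack. Origin on the axis at mid-length, x along the axis. Straight up, with about 10 to 20 N, it comes out of its clips
- rack: fixed grey clip rack; origin on the bench under its middle; clipped parts lie along its x; its four stations, 75 mm apart along y, each have two black spring clips that grip the bare barrel near its ends. The stepped 12 mm thick base plate is at each station as deep (x) as its column is long: 100 mm at station 1 (+y end), then 120, 140, 160 mm (-y end)
- station1 (a point): station 1, for the 100 mm column: where the middle of its axis lies when home, 55 mm above the bench; axes as the rack's. The two clips, 8 to 12 mm thick, stand 27 mm either side in x, free between but for the base plate below. The barrel meets their lips 13 mm higher; pushed straight down (5 to 20 N) it clicks home, with 3 to 5 mm of play lengthwise
- station2 (a point): station 2, for the 120 mm column: where the middle of its axis lies when home, 55 mm above the bench; axes as the rack's. The two clips, 8 to 12 mm thick, stand 37 mm either side in x, free between but for the base plate below. The barrel meets their lips 13 mm higher; pushed straight down (5 to 20 N) it clicks home, with 3 to 5 mm of play lengthwise
- station3 (a point): station 3, for the 140 mm column: where the middle of its axis lies when home, 55 mm above the bench; axes as the rack's. The two clips, 8 to 12 mm thick, stand 47 mm either side in x, free between but for the base plate below. The barrel meets their lips 13 mm higher; pushed straight down (5 to 20 N) it clicks home, with 3 to 5 mm of play lengthwise
- station4 (a point): station 4, for the 160 mm column: where the middle of its axis lies when home, 55 mm above the bench; axes as the rack's. The two clips, 8 to 12 mm thick, stand 57 mm either side in x, free between but for the base plate below. The barrel meets their lips 13 mm higher; pushed straight down (5 to 20 N) it clicks home, with 3 to 5 mm of play lengthwise
- tube: stiff straight white tube, 12 mm in diameter, 160 mm long, round ends, a steel bead 18 mm in diameter centred 30 mm from each end, a black square grip sleeve 24 x 24 mm, 50 mm long, round its middle; 40 g. Lies on its sleeve, axis 12 mm above the bench. Origin on the axis at mid-length, x along the axis; both ends alike, any roll is as good
- bead_a (a point): centre of the tube's bead 50 mm from the middle towards the tube's +x
- bead_b (a point): centre of the tube's bead 50 mm from the middle towards the tube's -x
- pump: fixed white pump, a box 150 (x) x 130 (y) x 110 mm high; origin under its centre. Its push-fit port stands out 42 mm from the middle of the front face (-x, towards the robot), axis along x; the switch lever is on top. Left or right of the rack
- port (a point): push-fit port: where the centre of the tube's bead lies when locked, 12 mm inside the mouth, 55 mm above the bench; axes as the pump's. The tube goes in along +x; locked, its middle is 50 mm towards -x of this point. The bead has 1 mm to spare above and below; a spring catch (5 to 20 N) clicks over it in the last 13 mm, then the tip meets a stop
- lever (a joint): switch lever on top of the pump, rad: 0 to 0.1 at the start = off (leaning to the pump's -x, towards the robot), 1.0 = on (leaning to its +x); it stays where it is left
- lever_tip (a point): centre of the 26 mm ball at the lever's tip; the lever is 70 mm long and turns about a level axis along the pump's y, 132 mm above the bench and 20 mm behind (+x of) the pump's centre; at either end of its swing it leans 0.5 rad from upright. About 1 N at the ball moves it
- tray: fixed open steel tray, 200 (x) x 150 (y) mm, walls 28 mm high and 4 mm thick; origin under its centre. Left or right of the rack, on the other side from the pump
- beaker: glass beaker behind the rack, 72 mm wide, 90 mm high; leave alone. Origin under its centre
- reagent: reagent bottle behind the rack, 64 mm wide, 130 mm high; leave alone. Origin under its centre
- jar: jar behind the rack, 60 mm wide, 80 mm high; leave alone. Origin under its centre
- dish: covered dish, 72 mm wide, 16 mm high, near the robot on the left; leave alone. Origin under its centre
- pad: note pad, 120 x 90 x 12 mm, near the robot on the right; leave alone. Origin under its centre
There are look-alikes about, which are no part of the job. Leave any green look-alike of the pump alone.

How it is judged:
By the outcome, as a careful person would: the job done as asked, in the order asked, and still so for the second after the job is handed in, with the robot touching nothing.
Of column1, column2, column3, column4 only 3 to 4 are there at a start; the rules pass over those that are not, and their reading is None.
At some moment in a run one of column1, column2, column3, column4, tube may be knocked a few centimetres aside while the robot is not near it.
Once in a run the grip may slacken for a moment while it holds something.
It also fails if it takes over 208 s, if anything falls off the work surface, if the arm or the gripper's body presses on something with over 40 N, if the wrist force passes 120 N, or if a joint passes its speed limit or range.

## Working session

There is one attempt and no reset: what is moved stays moved. The work goes in short steps, Python scripts to look and compute and a tool call to move; the robot and the scene stay as the last step left them, time stands still between calls to the robot, and variables do not carry over. Pictures are saved under pics/ and viewed, at most 14 in all, crops included, and the job is handed in when it is done.

Besides the shell and the picture viewer there is one more tool, called after "Request:" as a command line: name --argument value ..., lists and objects as JSON in quotes. apply_moves: Moves the arm, as the interface text tells. Its arguments: {"type":"object","properties":{"steps":{"type":"array","items":{"type":"array","items":{"type":"array","items":{"type":"number"}}}},"squeeze":{"type":"number"}},"required":["steps"]}

```bash
mkdir -p pics; ls
cat > h.py <<'E'
import numpy as np, cv2
from station import arm
def shot(n,f=None):
    p,d=arm.camera(n)
    if f: cv2.imwrite('pics/'+f,p[:,:,::-1]); np.savez('pics/'+f+'.npz',p=p,d=d)
    return p,d
def cal(n):
    c=arm.calibration(n); F=240/np.tan(np.radians(c['fov_y']/2)); return F,c['cx'],c['cy'],np.array(c['world_to_cam']),c
E
python3 - <<'E'
from h import *
for n in ('top','side'):
    p,d=shot(n,n+'1.png'); print(cal(n)); print(d.min(),d.max(),(d==0).mean())
s=arm.read_state()
print(s)
E
```

```text
pics
(np.float64(602.1724283938019), 313.47178435508454, 232.2806508472021, array([[ 7.56304751e-03, -9.99967444e-01, -2.81283657e-03,
        -8.50880001e-04],
       [ 9.91328454e-01,  7.12861311e-03,  1.31213868e-01,
        -5.03359353e-01],
       [-1.31189544e-01, -3.78082165e-03,  9.91350094e-01,
        -1.36234514e+00],
       [ 0.00000000e+00,  0.00000000e+00,  0.00000000e+00,
         1.00000000e+00]]), {'fov_y': 43.46019413227894, 'cx': 313.47178435508454, 'cy': 232.2806508472021, 'world_to_cam': array([[ 7.56304751e-03, -9.99967444e-01, -2.81283657e-03,
        -8.50880001e-04],
       [ 9.91328454e-01,  7.12861311e-03,  1.31213868e-01,
        -5.03359353e-01],
       [-1.31189544e-01, -3.78082165e-03,  9.91350094e-01,
        -1.36234514e+00],
       [ 0.00000000e+00,  0.00000000e+00,  0.00000000e+00,
         1.00000000e+00]])})
0.0 2.32733 0.003909505208333333
(np.float64(604.8767454786006), 325.070616132372, 242.18284433887578, array([[ 0.93192714, -0.362084  , -0.02017363, -0.45617715],
       [ 0.26487469,  0.64162538,  0.71983212, -0.23581833],
       [-0.2476957
[... 473 characters left out ...]
9375
{'time_s': 0.1, 'q': array([-1.36250580e+00,  2.07375489e-01,  1.54282520e+00,  8.50686228e-06,
        1.39351914e+00, -1.50496114e-01]), 'joint_vel': array([-0.00033032, -0.00244406, -0.00451717,  0.00164533,  0.00106466,
       -0.00149102]), 'joint_efforts': array([-6.54735122e-04, -3.84091580e+01, -2.92548019e+01, -2.67778805e-04,
        4.84562668e-03, -1.68894803e-05]), 'ee_pos': array([ 0.20175324, -0.53770065,  0.23021209]), 'tcp_rot': array([ 9.83951704e-01,  1.78431817e-01, -2.65461919e-05, -1.06326388e-03]), 'force': array([0.00605645, 0.0974243 , 0.14843356]), 'moment': array([-0.03490531,  0.05653051, -0.00513095]), 'gripper_force': 0.0, 'grip_width': 0.08494943782104479}
```

View pics/top1.png

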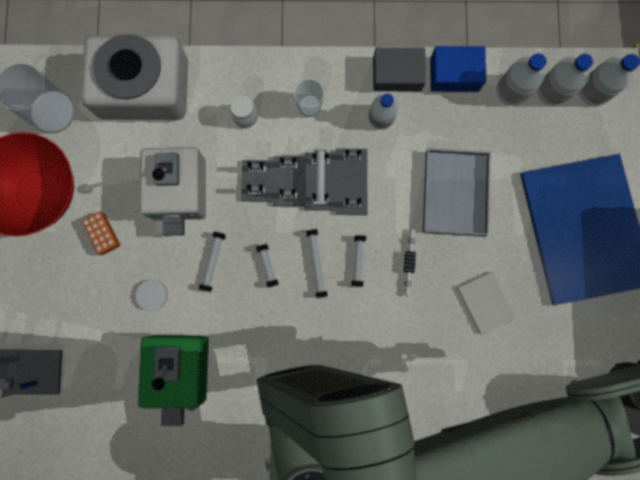

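View pics/side1.png

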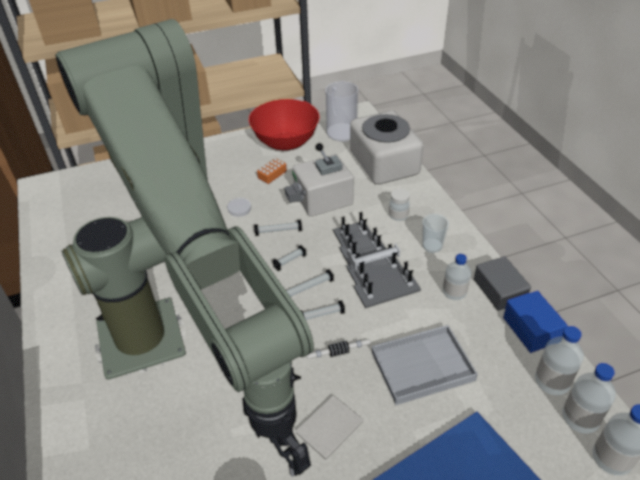

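The top view shows the white pump at (173,182) with its port at (173,225). The green look-alike is at (173,372), so that one stays alone. The rack is at (305,180) with the bar at (320,176), and the tray is at (457,192). All four columns are on the bench at (212,262), (266,266), (316,263) and (359,261), and the tube is at (409,263). The side view agrees. Next I'll measure and check an enlarged crop.

```bash
cat >> h.py <<'E'
def ray(n,u,v,z):
    F,cx,cy,T,_=cal(n); R=T[:3,:3]; C=-R.T@T[:3,3]
    d=R.T@np.array([(u-cx)/F,-(v-cy)/F,-1.]); return C+d*(z-C[2])/d[2]
def proj(n,P):
    F,cx,cy,T,_=cal(n); c=T[:3,:3]@np.array(P)+T[:3,3]; return cx-F*c[0]/c[2], cy+F*c[1]/c[2]
def blobs(p,thr,box,amin=8,k=4):
    x0,y0,x1,y1=box; g=cv2.cvtColor(p,cv2.COLOR_RGB2GRAY)[y0:y1,x0:x1]
    g=cv2.resize(g,None,fx=k,fy=k,interpolation=cv2.INTER_CUBIC)
    n,l,s,c=cv2.connectedComponentsWithStats((g<thr).astype(np.uint8))
    return [((c[i]+.5)/k-.5+[x0,y0],s[i,4]/k/k) for i in range(1,n) if s[i,4]/k/k>amin]
E
python3 - <<'E'
from h import *
z=np.load('pics/top1.png.npz'); p,d=z['p'],z['d']
c=cv2.resize(p[135:310,130:500],None,fx=2.15,fy=2.15,interpolation=cv2.INTER_CUBIC); cv2.imwrite('pics/crop1.png',c[:,:,::-1])
F,cx,cy,T,_=cal('top');print('C',-T[:3,:3].T@T[:3,3])
for c,a in blobs(p,50,(190,225,430,305)): print('bench',c.round(1),a,ray('top',*c,0.02).round(4))
for c,a in blobs(p,45,(236,140,372,222),3): print('rack',c.round(1),a,ray('top',*c,0.068).round(4))
def dz(u,v):
    Z=d[v,u];R=T[:3,:3];return R.T@(np.array([(u-cx)/F*Z,-(v-cy)/F*Z,-Z])-T[:3,3])
for u,v in [(320,176),(263,180),(300,180),(345,185),(457,192),(190,200),(158,172),(173,230),(409,262),(316,263)]: print(u,v,dz(u,v).round(3))
E
```

```text
C [ 0.32027545 -0.00241338  1.41660631]
bench [311.1 232.2] 42.4375 [0.5052 0.0083 0.02  ]
bench [218.5 235. ] 45.9375 [0.4971 0.225  0.02  ]
bench [359.4 237.8] 43.5 [ 0.4928 -0.1044  0.02  ]
bench [261.2 247.5] 46.1875 [0.4684 0.1245 0.02  ]
bench [408.8 261.6] 166.1875 [ 0.4379 -0.2191  0.02  ]
bench [271.6 282.9] 46.375 [0.3862 0.0989 0.02  ]
bench [356.3 283.1] 46.5625 [ 0.3873 -0.0972  0.02  ]
bench [204.5 287.5] 49.8125 [0.3746 0.254  0.02  ]
bench [320.9 294. ] 43.375 [ 0.3615 -0.0153  0.02  ]
rack [346.8 152.4] 18.625 [ 0.6845 -0.0725  0.068 ]
rack [358.5 152. ] 18.6875 [ 0.6856 -0.0993  0.068 ]
rack [314.  155.7] 16.5625 [0.6762 0.0029 0.068 ]
rack [326.5 155.6] 13.75 [ 0.6768 -0.0259  0.068 ]
rack [281.6 160.1] 20.375 [0.6654 0.0771 0.068 ]
rack [293.8 159.6] 23.125 [0.6668 0.0493 0.068 ]
rack [249.  164.4] 24.25 [0.6548 0.1517 0.068 ]
rack [261.1 164.3] 23.4375 [0.6553 0.124  0.068 ]
rack [248.4 187.3] 27.125 [0.6012 0.1521 0.068 ]
rack [260.3 187.2] 19.375 [0.6017 0.1249 0.068 ]
rack [293.2 190.7] 19.9375 [0.5941 0.0496 0.068 ]
rack [281.1 191.4] 19.5 [0.5923 0.0773 0.068 ]
rack [313.7 195.9] 17.875 [0.5823 0.0029 0.068 ]
rack [326.1 195.7] 13.1875 [ 0.583  -0.0254  0.068 ]
rack [346.6 200.7] 18.5625 [ 0.5717 -0.0722  0.068 ]
rack [358.6 200.5] 21.375 [ 0.5725 -0.0993  0.068 ]
320 176 [ 0.629 -0.011  0.065]
263 180 [0.631 0.124 0.012]
300 180 [0.632 0.036 0.01 ]
345 185 [ 0.62  -0.071  0.013]
457 192 [ 0.606 -0.338  0.006]
190 200 [0.563 0.275 0.112]
158 172 [0.603 0.322 0.209]
173 230 [0.502 0.32  0.069]
409 262 [ 0.437 -0.219  0.021]
316 263 [ 0.433 -0.004  0.026]
```

View pics/crop1.png

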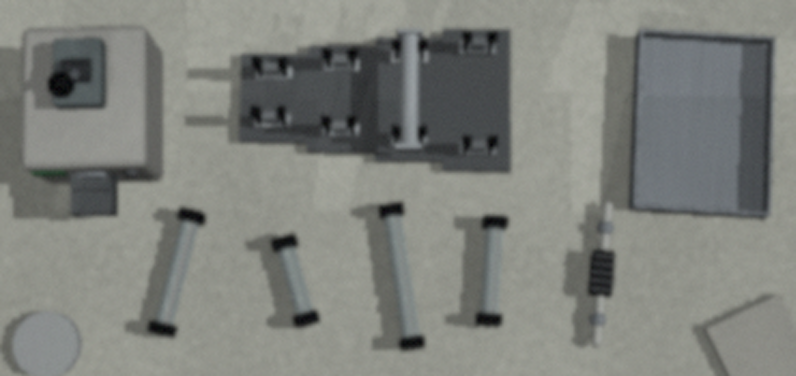

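The enlarged crop shows four columns, each with two black end blocks. The block distances give these sizes:

| Image position | Block distance | Length | Column |
|---|---|---|---|
| Left | 126 mm | 140 mm | column3 |
| Second | 86 mm | 100 mm | column1 |
| Third | 146 mm | 160 mm | column4 |
| Fourth | 106 mm | 120 mm | column2 |

The rack clips are 75 mm apart as specified, and the stations lie at x≈0.629, y = 0.138, 0.063, -0.011 and -0.086. The white pump is the one to use, since the look-alike is green. I'll start with the bar.

Request:
apply_moves --steps '[[[0.05, -0.03, 0.0, 0, 0, 0.1, -1], [0.09, -0.052, 0.006, 0, 0, 0.2, -1], [0.125, -0.073, 0.012, 0, 0, 0.3, -1], [0.16, -0.094, 0.018, 0, 0, 0.3588, -1], [0.2, -0.117, 0.024, 0, 0, 0.3588, -1], [0.235, -0.138, 0.03, 0, 0, 0.3588, -1], [0.27, -0.158, 0.034, 0, 0, 0.3588, -1], [0.305, -0.179, 0.038, 0, 0, 0.3588, -1], [0.34, -0.199, 0.042, 0, 0, 0.3588, -1], [0.375, -0.22, 0.046, 0, 0, 0.3588, -1], [0.41, -0.24, 0.05, 0, 0, 0.3588, -1], [0.445, -0.26, 0.054, 0, 0, 0.3588, -1]]]'

```text
time_s: 1.1
ee_pos: [0.5161, -0.1509, 0.1786]
tcp_rot: [1.0, 0.0, -0.0, -0.0]
force: [0.1, 0.1, 0.8]
grip_width: 0.0855
gripper_force: 0.0
```

```bash
cat >> h.py <<'E'
from scipy.spatial.transform import Rotation as Ro
def go(*targets):
    s=arm.read_state(); p=s['ee_pos']; R=Ro.from_quat(s['tcp_rot'])
    print('t',round(s['time_s'],1),'p',p.round(4),'F',s['force'].round(1),'w',round(s['grip_width'],4),'gf',round(s['gripper_force'],1))
    for x,y,z,yaw in targets:
        Rt=Ro.from_euler('z',yaw)*Ro.from_euler('x',np.pi)
        print('shift',R.inv().apply(np.array([x,y,z])-p).round(4),'turn',(R.inv()*Rt).as_rotvec().round(4))
E
python3 -c "
from h import *
go((.6295,-.0114,.12,0),(.6295,-.0114,.04,0))"
```

```text
t 1.1 p [ 0.5161 -0.1509  0.1786] F [0.1 0.1 0.8] w 0.0855 gf 0.0
shift [ 0.1135 -0.1394  0.0585] turn [-0.0002  0.0006  0.0001]
shift [ 0.1135 -0.1394  0.1385] turn [-0.0002  0.0006  0.0001]
```

Request:
apply_moves --steps '[[[0.03, -0.037, 0.012, 0, 0, 0, -1], [0.055, -0.066, 0.025, 0, 0, 0, -1], [0.08, -0.098, 0.04, 0, 0, 0, -1], [0.1, -0.125, 0.05, 0, 0, 0, -1], [0.112, -0.138, 0.0585, 0, 0, 0, -1], [0.112, -0.138, 0.0585, 0, 0, 0, -1], [0.112, -0.138, 0.0585, 0, 0, 0, -1], [0.112, -0.138, 0.0585, 0, 0, 0, -1]]]'

```text
time_s: 1.77
ee_pos: [0.6269, -0.0154, 0.1203]
tcp_rot: [1.0, -0.0, -0.001, 0.0]
force: [-0.2, -1.2, 0.2]
grip_width: 0.0853
gripper_force: 0.0
```

Run:
```python
from h import *
go((.6295,-.0114,.12,0),(.6295,-.0114,.038,0))
# tray corners & pump geometry from top1
z=np.load('pics/top1.png.npz'); p,d=z['p'],z['d']
for c in [(425,150),(490,151),(487,235),(423,234)]: print('tray',ray('top',*c,.028).round(3))
F,cx,cy,T,_=cal('top'); v,u=np.mgrid[0:480,0:640]; Z=d
X=np.stack([(u-cx)/F*Z,-(v-cy)/F*Z,-Z],-1)-T[:3,3]; W=X@T[:3,:3]
m=(abs(W[...,2]-.11)<.012)&(u>130)&(u<215)&(v>140)&(v<225); r=cv2.minAreaRect(np.argwhere(m)[:,::-1].astype(np.float32)); print('pumptop',r)
for c in cv2.boxPoints(r): print(ray('top',*c,.11).round(4))
m=(abs(W[...,2]-.071)<.02)&(u>150)&(u<195)&(v>212)&(v<240); a=np.argwhere(m); print('port',a.min(0),a.max(0),np.median(W[m],0).round(4))
for v0 in (222,226,230): print([tuple(W[v0,u0].round(3)) for u0 in range(158,190,4)])
for v0 in range(168,180,3): print([tuple(W[v0,u0].round(3)) for u0 in range(151,166,3)])
```

```text
t 1.8 p [ 0.6269 -0.0154  0.1203] F [-0.2 -1.2  0.2] w 0.0853 gf 0.0
shift [ 0.0026 -0.004   0.0003] turn [ 0.0003  0.0012 -0.0001]
shift [ 0.0027 -0.004   0.0823] turn [ 0.0003  0.0012 -0.0001]
tray [ 0.702 -0.26   0.028]
tray [ 0.701 -0.413  0.028]
tray [ 0.501 -0.4    0.028]
tray [ 0.502 -0.252  0.028]
pumptop ((169.0, 181.0), (68.0, 58.0), 90.0)
[0.6824 0.3913 0.11  ]
[0.6833 0.2617 0.11  ]
[0.5297 0.2567 0.11  ]
[0.5288 0.3843 0.11  ]
port [214 151] [235 194] [0.5171 0.3197 0.0722]
[(np.float64(0.53), np.float64(0.373), np.float64(0.0)), (np.float64(0.53), np.float64(0.364), np.float64(-0.003)), (np.float64(0.519), np.float64(0.335), np.float64(0.077)), (np.float64(0.519), np.float64(0.326), np.float64(0.075)), (np.float64(0.519), np.float64(0.317), np.float64(0.077)), (np.float64(0.519), np.float64(0.309), np.float64(0.073)), (np.float64(0.52), np.float64(0.3), np.float64(0.071)), (np.float64(0.531), np.float64(0.307), np.float64(-0.004))]
[(np.float64(0.52), np.float64(0.372), np.float64(0.002)), (np.float64(0.52), np.float64(0.363), np.float64(-0.001)), (np.float64(0.511), np
[... 1276 characters left out ...]
oat64(0.605), np.float64(0.318), np.float64(0.209)), (np.float64(0.607), np.float64(0.314), np.float64(0.2))]
[(np.float64(0.622), np.float64(0.365), np.float64(0.105)), (np.float64(0.597), np.float64(0.329), np.float64(0.213)), (np.float64(0.599), np.float64(0.324), np.float64(0.208)), (np.float64(0.599), np.float64(0.319), np.float64(0.205)), (np.float64(0.601), np.float64(0.314), np.float64(0.198))]
[(np.float64(0.614), np.float64(0.363), np.float64(0.111)), (np.float64(0.594), np.float64(0.332), np.float64(0.201)), (np.float64(0.593), np.float64(0.325), np.float64(0.204)), (np.float64(0.594), np.float64(0.32), np.float64(0.199)), (np.float64(0.595), np.float64(0.314), np.float64(0.198))]
```

Request:
apply_moves --steps '[[[0.002, -0.0025, 0.02, 0, 0, 0, -1], [0.002, -0.0025, 0.045, 0, 0, 0, -1], [0.002, -0.0025, 0.065, 0, 0, 0, -1], [0.002, -0.0025, 0.08, 0, 0, 0, -1], [0.002, -0.0025, 0.08, 0, 0, 0, -1], [0.002, -0.0025, 0.08, 0, 0, 0, -1], [0.002, -0.0025, 0.08, 0, 0, 0, 1], [0.002, -0.0025, 0.08, 0, 0, 0, 1], [0.002, -0.0025, 0.08, 0, 0, 0, 1], [0.002, -0.0025, 0.08, 0, 0, 0, 1], [0.002, -0.0025, 0.08, 0, 0, 0, 1], [0.002, -0.0025, 0.08, 0, 0, 0, 1]]]' --squeeze 80

```text
time_s: 2.77
ee_pos: [0.63, -0.0126, 0.0416]
tcp_rot: [1.0, 0.0, 0.0, 0.0]
force: [-0.2, -0.5, 2.4]
grip_width: 0.0175
gripper_force: 78.0
```

Request:
apply_moves --steps '[[[0, 0, -0.004, 0, 0, 0, 1], [0, 0, -0.01, 0, 0, 0, 1], [0, 0, -0.018, 0, 0, 0, 1], [0, 0, -0.03, 0, 0, 0, 1], [0, 0, -0.05, 0, 0, 0, 1], [0, 0, -0.07, 0, 0, 0, 1], [0, 0, -0.08, 0, 0, 0, 1], [0, 0, -0.08, 0, 0, 0, 1], [0, 0, -0.08, 0, 0, 0, 1]]]'

```text
time_s: 3.52
ee_pos: [0.6304, -0.0124, 0.1224]
tcp_rot: [1.0, 0.0, 0.002, 0.0]
force: [0.3, 0.1, -1.2]
grip_width: 0.0176
gripper_force: 79.3
```

Run:
```python
from h import *
go((.602,-.332,.12,0),(.602,-.332,.008,0))
```

```text
t 3.5 p [ 0.6304 -0.0124  0.1224] F [ 0.3  0.1 -1.2] w 0.0176 gf 79.3
shift [-0.0285  0.3196  0.0025] turn [ 0.0004 -0.003   0.0002]
shift [-0.0288  0.3195  0.1145] turn [ 0.0004 -0.003   0.0002]
```

Request:
apply_moves --steps '[[[-0.003, 0.025, 0, 0, 0, 0, 1], [-0.006, 0.06, 0, 0, 0, 0, 1], [-0.009, 0.097, 0, 0, 0, 0, 1], [-0.012, 0.135, 0, 0, 0, 0, 1], [-0.016, 0.173, 0, 0, 0, 0, 1], [-0.02, 0.21, 0, 0, 0, 0, 1], [-0.024, 0.247, 0, 0, 0, 0, 1], [-0.026, 0.28, 0, 0, 0, 0, 1], [-0.0285, 0.305, 0, 0, 0, 0, 1], [-0.0285, 0.3195, 0.002, 0, 0, 0, 1], [-0.0285, 0.3195, 0.01, 0, 0, 0, 1], [-0.0285, 0.3195, 0.03, 0, 0, 0, 1]]]'

```text
time_s: 4.52
ee_pos: [0.6026, -0.333, 0.0923]
tcp_rot: [1.0, -0.001, 0.002, 0.001]
force: [0.3, -0.4, -1.0]
grip_width: 0.0174
gripper_force: 79.3
```

Request:
apply_moves --steps '[[[0, 0, 0.025, 0, 0, 0, 1], [0, 0, 0.05, 0, 0, 0, 1], [0, 0, 0.066, 0, 0, 0, 1], [0, 0, 0.074, 0, 0, 0, 1], [0, 0, 0.079, 0, 0, 0, 1], [0, 0, 0.082, 0, 0, 0, 1], [0, 0, 0.083, 0, 0, 0, 1], [0, 0, 0.083, 0, 0, 0, 1]]]'

```text
time_s: 5.18
ee_pos: [0.6019, -0.332, 0.0087]
tcp_rot: [1.0, 0.0, 0.001, 0.0]
force: [-1.0, 0.0, -0.8]
grip_width: 0.0172
gripper_force: 79.3
```

Request:
apply_moves --steps '[[[0, 0, 0.002, 0, 0, 0, 1], [0, 0, 0.004, 0, 0, 0, 1], [0, 0, 0.004, 0, 0, 0, 1], [0, 0, 0.004, 0, 0, 0, -0.2], [0, 0, 0.004, 0, 0, 0, -0.2], [0, 0, 0.004, 0, 0, 0, -0.2], [0, 0, 0.002, 0, 0, 0, -0.2], [0, 0, -0.02, 0, 0, 0, -0.2], [0, 0, -0.06, 0, 0, 0, -0.2], [0, 0, -0.09, 0, 0, 0, -0.2], [0, 0, -0.1, 0, 0, 0, -0.2], [0, 0, -0.1, 0, 0, 0, -0.2]]]'

```text
time_s: 6.18
ee_pos: [0.6038, -0.3339, 0.1129]
tcp_rot: [1.0, 0.0, 0.004, 0.003]
force: [0.9, -0.6, 0.7]
grip_width: 0.0515
gripper_force: 0.0
```

```bash
cat >> h.py <<'E'
def cols(f=None):
    "bench pieces: pairs of black end blocks -> (L, cx, cy, yaw)"
    p,d=shot('top',f); B=[(ray('top',*c,.02)[:2],a) for c,a in blobs(p,50,(190,225,500,330),8) if a<80]
    for i in range(len(B)):
        for j in range(i):
            e=B[i][0]-B[j][0]; L=np.hypot(*e)+.014
            if min(abs(L-q) for q in (.1,.12,.14,.16))<.003:
                e=e*np.sign(e[0]); m=(B[i][0]+B[j][0])/2; print('col',L.round(4),m.round(4),'yaw',np.arctan2(e[1],e[0]).round(3))
    return p,d
E
python3 - <<'E'
from h import *
p,d=cols('top2.png')
go((.44,-.1008,.1,-.07))
E
```

```text
col 0.118 [0.483  0.1742] yaw 1.289
col 0.1001 [0.4274 0.1116] yaw 0.299
col 0.1198 [ 0.44   -0.1009] yaw -0.068
col 0.1403 [0.436 0.239] yaw -0.237
t 6.2 p [ 0.6021 -0.3327  0.1096] F [-0.4 -0.3 -0.4] w 0.051 gf 0.0
shift [-0.1621 -0.2319  0.0086] turn [ 0.0023 -0.0033  0.07  ]
```

Run:
```python
from h import *
p=np.load('pics/top2.png.npz')['p']
cv2.imwrite('pics/crop2.png',cv2.resize(p[130:320,130:520],None,fx=2,fy=2)[:,:,::-1])
for c,a in blobs(p,50,(190,225,500,330),8): print(c.round(1),a,ray('top',*c,.02).round(4))
```

```text
[419.  229.4] 27.8125 [ 0.5138 -0.2439  0.02  ]
[311.2 232.2] 36.9375 [0.5054 0.0082 0.02  ]
[218.9 234.9] 50.25 [0.4974 0.2242 0.02  ]
[385.9 276.2] 331.0 [ 0.4037 -0.1657  0.02  ]
[359.4 237.8] 38.4375 [ 0.4928 -0.1045  0.02  ]
[261.3 247.5] 41.375 [0.4685 0.1243 0.02  ]
[271.6 282.9] 41.1875 [0.3862 0.0989 0.02  ]
[356.4 283.1] 41.9375 [ 0.3873 -0.0973  0.02  ]
[204.5 287.4] 44.625 [0.3746 0.2539 0.02  ]
[327.9 297.8] 8.5 [ 0.3528 -0.0315  0.02  ]
[346.6 321.3] 30.875 [ 0.2996 -0.0746  0.02  ]
```

View pics/crop2.png

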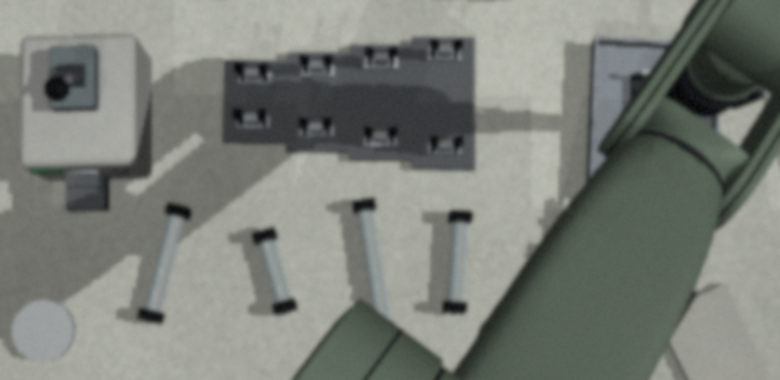

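Request:
apply_moves --steps '[[[-0.015, -0.02, 0, 0, 0, 0.01, -0.2], [-0.035, -0.05, 0, 0, 0, 0.02, -0.2], [-0.057, -0.08, 0, 0, 0, 0.03, -0.2], [-0.078, -0.11, 0, 0, 0, 0.05, -0.2], [-0.099, -0.14, 0, 0, 0, 0.068, -0.2], [-0.12, -0.17, 0, 0, 0, 0.068, -0.2], [-0.138, -0.198, 0, 0, 0, 0.068, -0.2], [-0.153, -0.22, 0.008, 0.002, -0.003, 0.068, -0.2], [-0.162, -0.232, 0.02, 0.002, -0.003, 0.068, -0.2], [-0.162, -0.232, 0.045, 0.002, -0.003, 0.068, -0.2], [-0.162, -0.232, 0.06, 0.002, -0.003, 0.068, -0.2], [-0.162, -0.232, 0.06, 0.002, -0.003, 0.068, -0.2]]]'

```text
time_s: 7.23
ee_pos: [0.4335, -0.0972, 0.0426]
tcp_rot: [0.999, -0.034, -0.007, -0.003]
force: [-1.2, 0.1, -0.5]
grip_width: 0.0512
gripper_force: 0.0
```

Run:
```python
from h import *
go((.44,-.1009,.003,-.068))
```

```text
t 7.2 p [ 0.4335 -0.0972  0.0426] F [-1.2  0.1 -0.5] w 0.0512 gf 0.0
shift [0.0073 0.0034 0.0394] turn [-0.006   0.0146  0.0005]
```

Request:
apply_moves --steps '[[[0, 0, 0.012, 0, 0, 0, -0.2], [0, 0, 0.026, 0, 0, 0, -0.2], [0, 0, 0.036, 0, 0, 0, -0.2], [0, 0, 0.043, 0, 0, 0, -0.2], [0, 0, 0.046, 0, 0, 0, -0.2], [0, 0, 0.046, 0, 0, 0, -0.2], [0, 0, 0.046, 0, 0, 0, -0.2]]]'

```text
time_s: 7.82
ee_pos: [0.439, -0.1, 0.0017]
tcp_rot: [0.999, -0.034, -0.001, -0.001]
force: [-0.9, -0.3, 0.2]
grip_width: 0.0512
gripper_force: 0.0
```

Request:
apply_moves --steps '[[[0, 0, -0.002, 0, 0, 0, -0.2], [0, 0, -0.002, 0, 0, 0, 1], [0, 0, -0.002, 0, 0, 0, 1], [0, 0, -0.002, 0, 0, 0, 1], [0, 0, -0.002, 0, 0, 0, 1], [0, 0, -0.002, 0, 0, 0, 1], [0, 0, -0.002, 0, 0, 0, 1]]]' --squeeze 80

```text
time_s: 8.4
ee_pos: [0.4395, -0.1002, 0.0046]
tcp_rot: [0.999, -0.034, -0.001, -0.001]
force: [-1.3, -0.4, 5.8]
grip_width: 0.0175
gripper_force: 78.0
```

Run:
```python
from h import *
go((.6297,.0633,.12,0))
```

```text
t 8.4 p [ 0.4395 -0.1002  0.0046] F [-1.3 -0.4  5.8] w 0.0175 gf 78.0
shift [ 0.1784 -0.1761 -0.1155] turn [-0.0013  0.0018 -0.0678]
```

Request:
apply_moves --steps '[[[0, 0, -0.01, 0, 0, 0, 1], [0, 0, -0.035, 0, 0, 0, 1], [0, 0, -0.07, 0, 0, 0, 1], [0.008, -0.008, -0.1, 0, 0, 0, 1], [0.03, -0.03, -0.115, 0, 0, -0.02, 1], [0.055, -0.055, -0.1155, 0, 0, -0.04, 1], [0.08, -0.08, -0.1155, 0, 0, -0.068, 1], [0.105, -0.105, -0.1155, 0, 0, -0.068, 1], [0.13, -0.13, -0.1155, 0, 0, -0.068, 1], [0.155, -0.155, -0.1155, 0, 0, -0.068, 1], [0.17, -0.168, -0.1155, 0, 0, -0.068, 1], [0.178, -0.176, -0.1155, 0, 0, -0.068, 1]]]'

```text
time_s: 9.4
ee_pos: [0.6307, 0.0657, 0.1196]
tcp_rot: [1.0, 0.001, -0.001, -0.001]
force: [0.8, -0.1, -1.2]
grip_width: 0.0172
gripper_force: 79.4
```

Request:
apply_moves --steps '[[[0, 0, 0, 0, 0, 0, 1], [0, 0, 0.01, 0, 0, 0, 1], [0, 0, 0.025, 0, 0, 0, 1], [0, 0, 0.04, 0, 0, 0, 1], [0, 0, 0.045, 0, 0, 0, 1], [0, 0, 0.045, 0, 0, 0, 1], [0, 0, 0.045, 0, 0, 0, 1]]]'

```text
time_s: 9.98
ee_pos: [0.6277, 0.0629, 0.0736]
tcp_rot: [1.0, -0.0, -0.002, -0.001]
force: [0.0, 0.1, 0.2]
grip_width: 0.0173
gripper_force: 79.5
```

Run:
```python
from h import *
go((.6292,.0630,.0665,0),(.6292,.063,.0445,0))
```

```text
t 10.0 p [0.6277 0.0629 0.0736] F [0.  0.1 0.2] w 0.0173 gf 79.5
shift [ 0.0015 -0.0001  0.0071] turn [-0.0021  0.0044 -0.0009]
shift [ 0.0016 -0.0001  0.0291] turn [-0.0021  0.0044 -0.0009]
```

Request:
apply_moves --steps '[[[0.0012, 0, 0.004, 0, 0.002, 0, 1], [0.0012, 0, 0.009, 0, 0.002, 0, 1], [0.0012, 0, 0.013, 0, 0.002, 0, 1], [0.0012, 0, 0.017, 0, 0.002, 0, 1], [0.0012, 0, 0.021, 0, 0.002, 0, 1], [0.0012, 0, 0.025, 0, 0.002, 0, 1], [0.0012, 0, 0.029, 0, 0.002, 0, 1], [0.0012, 0, 0.029, 0, 0.002, 0, 1], [0.0012, 0, 0.029, 0, 0.002, 0, 1]]]'

```text
time_s: 10.73
ee_pos: [0.6313, 0.0629, 0.0456]
tcp_rot: [1.0, -0.0, 0.001, -0.001]
force: [3.7, -3.1, 0.4]
grip_width: 0.0173
gripper_force: 80.3
```

Request:
apply_moves --steps '[[[0, 0, 0.001, 0, 0, 0, 1], [0, 0, 0.002, 0, 0, 0, 1], [0, 0, 0.003, 0, 0, 0, 1], [0, 0, 0.003, 0, 0, 0, 1]]]'

```text
time_s: 11.07
ee_pos: [0.6313, 0.0629, 0.0454]
tcp_rot: [1.0, 0.0, 0.001, -0.0]
force: [-3.3, -2.9, 14.1]
grip_width: 0.0173
gripper_force: 81.6
```

Request:
apply_moves --steps '[[[0, 0, -0.003, 0, 0, 0, 1], [0, 0, -0.003, 0, 0, 0, -0.2], [0, 0, -0.003, 0, 0, 0, -0.2], [0, 0, -0.003, 0, 0, 0, -0.2], [0, 0, -0.003, 0, 0, 0, -0.2], [0, 0, -0.015, 0, 0, 0, -0.2], [0, 0, -0.05, 0, 0, 0, -0.2], [0, 0, -0.08, 0, 0, 0, -0.2], [0, 0, -0.09, 0, 0, 0, -0.2], [0, 0, -0.09, 0, 0, 0, -0.2], [0, 0, -0.09, 0, 0, 0, -0.2], [0, 0, -0.09, 0, 0, 0, -0.2]]]'

```text
time_s: 12.07
ee_pos: [0.6283, 0.0635, 0.1301]
tcp_rot: [1.0, 0.0, -0.002, -0.001]
force: [-0.8, 0.3, 0.0]
grip_width: 0.0514
gripper_force: 0.0
```

Run:
```python
from h import *
p,d=cols('top3.png')
for c,a in blobs(p,45,(236,140,372,222),3): print('rack',c.round(1),a,ray('top',*c,0.06).round(4))
go((.4274,.1116,.1,.299),(.4274,.1116,.04,.299))
```

```text
col 0.1399 [0.4358 0.2393] yaw -0.232
col 0.1596 [ 0.4334 -0.0035] yaw 0.162
rack [253.6 143.3] 22.6875 [0.707 0.143 0.06 ]
rack [275.2 158.5] 872.0625 [0.6712 0.0925 0.06  ]
rack [346.8 152.2] 15.125 [ 0.6872 -0.0729  0.06  ]
rack [358.4 152. ] 15.875 [ 0.6879 -0.0998  0.06  ]
rack [312.6 153.5] 7.4375 [0.6836 0.0061 0.06  ]
rack [326.1 155.7] 16.0625 [ 0.6785 -0.025   0.06  ]
rack [311.7 163.5] 51.25 [0.6599 0.008  0.06  ]
rack [313.7 195.8] 16.6875 [0.5841 0.0028 0.06  ]
rack [325.7 195.6] 15.0 [ 0.5848 -0.0246  0.06  ]
rack [265.1 202.5] 157.125 [0.5677 0.114  0.06  ]
rack [346.7 200.7] 16.9375 [ 0.5733 -0.0728  0.06  ]
rack [358.6 200.5] 19.5625 [ 0.5738 -0.0999  0.06  ]
rack [236.3 215.8] 17.5 [0.5364 0.1791 0.06  ]
rack [299.6 219.1] 8.0 [0.5298 0.0346 0.06  ]
t 12.1 p [0.628  0.0635 0.1295] F [ 0.8 -0.1  0.5] w 0.0511 gf 0.0
shift [-0.2004 -0.048   0.0307] turn [-0.0031  0.0051 -0.299 ]
shift [-0.2001 -0.0479  0.0907] turn [-0.0031  0.0051 -0.299 ]
```

Request:
apply_moves --steps '[[[-0.01, 0.004, 0, 0, 0, 0, -0.2], [-0.03, 0.01, 0, 0, 0, -0.02, -0.2], [-0.055, 0.02, 0, -0.001, 0.002, -0.05, -0.2], [-0.085, 0.03, 0, -0.001, 0.002, -0.1, -0.2], [-0.115, 0.04, 0.005, -0.001, 0.002, -0.162, -0.2], [-0.145, 0.05, 0.015, -0.001, 0.002, -0.162, -0.2], [-0.17, 0.059, 0.03, -0.001, 0.002, -0.162, -0.2], [-0.187, 0.065, 0.05, -0.001, 0.002, -0.162, -0.2], [-0.194, 0.067, 0.07, -0.001, 0.002, -0.162, -0.2], [-0.194, 0.067, 0.08, -0.001, 0.002, -0.162, -0.2], [-0.194, 0.067, 0.08, -0.001, 0.002, -0.162, -0.2], [-0.194, 0.067, 0.08, -0.001, 0.002, -0.162, -0.2]]]'

```text
time_s: 13.12
ee_pos: [0.4356, -0.0032, 0.0512]
tcp_rot: [0.997, 0.081, -0.0, -0.001]
force: [0.2, -0.3, 0.4]
grip_width: 0.0515
gripper_force: 0.0
```

Request:
apply_moves --steps '[[[0, 0, 0, 0, 0, 0, -0.2], [0, 0, 0, 0, 0, 0, -0.2]]]'

```text
time_s: 13.28
ee_pos: [0.4377, -0.0035, 0.053]
tcp_rot: [0.997, 0.081, 0.002, -0.0]
force: [1.0, 0.3, 0.4]
grip_width: 0.0511
gripper_force: 0.0
```

Run:
```python
from h import *
go((.4334,-.0035,.004,.162))
```

```text
t 13.3 p [ 0.4377 -0.0035  0.053 ] F [1.  0.3 0.4] w 0.0511 gf 0.0
shift [-0.0044 -0.0007  0.049 ] turn [-0.0002 -0.0039  0.0005]
```

Request:
apply_moves --steps '[[[-0.0015, 0, 0.012, 0, 0, 0, -0.2], [-0.0015, 0, 0.026, 0, 0, 0, -0.2], [-0.0015, 0, 0.036, 0, 0, 0, -0.2], [-0.0015, 0, 0.043, 0, 0, 0, -0.2], [-0.0015, 0, 0.0465, 0, 0, 0, -0.2], [-0.0015, 0, 0.0465, 0, 0, 0, -0.2], [-0.0015, 0, 0.0465, 0, 0, 0, -0.2], [-0.0015, 0, 0.0465, 0, 0, 0, 1], [-0.0015, 0, 0.0465, 0, 0, 0, 1], [-0.0015, 0, 0.0465, 0, 0, 0, 1], [-0.0015, 0, 0.0465, 0, 0, 0, 1], [-0.0015, 0, 0.0465, 0, 0, 0, 1]]]'

```text
time_s: 14.28
ee_pos: [0.435, -0.0038, 0.0063]
tcp_rot: [0.997, 0.081, 0.001, -0.0]
force: [-0.6, -0.5, 5.8]
grip_width: 0.0167
gripper_force: 78.1
```

Request:
apply_moves --steps '[[[0, 0, 0, 0, 0, 0, 1], [0, 0, 0, 0, 0, 0, 1]]]'

```text
time_s: 14.45
ee_pos: [0.435, -0.0038, 0.0063]
tcp_rot: [0.997, 0.081, 0.001, -0.0]
force: [-2.3, 0.3, 4.6]
grip_width: 0.0169
gripper_force: 78.1
```

Run:
```python
from h import *
go((.629,-.0860,.12,0))
```

```text
t 14.4 p [ 0.435  -0.0038  0.0063] F [-2.3  0.3  4.6] w 0.0169 gf 78.1
shift [ 0.1785  0.1124 -0.1133] turn [-0.0006 -0.0025  0.1621]
```

Request:
apply_moves --steps '[[[0, 0, -0.01, 0, 0, 0, 1], [0, 0, -0.035, 0, 0, 0, 1], [0, 0, -0.07, 0, 0, 0, 1], [0.008, 0.005, -0.1, 0, 0, 0, 1], [0.035, 0.022, -0.113, 0, 0, 0.04, 1], [0.063, 0.039, -0.113, 0, 0, 0.09, 1], [0.09, 0.056, -0.113, 0, 0, 0.13, 1], [0.117, 0.073, -0.113, 0, 0.001, 0.162, 1], [0.144, 0.09, -0.113, 0, -0.001, 0.162, 1], [0.165, 0.103, -0.113, 0, -0.001, 0.162, 1], [0.175, 0.109, -0.113, 0, -0.001, 0.162, 1], [0.1797, 0.1126, -0.113, 0, -0.001, 0.162, 1]]]'

```text
time_s: 15.45
ee_pos: [0.6314, -0.0868, 0.119]
tcp_rot: [1.0, -0.0, 0.001, -0.0]
force: [-0.4, 0.6, 0.2]
grip_width: 0.0171
gripper_force: 78.3
```

Request:
apply_moves --steps '[[[0, 0, 0, 0, 0, 0, 1], [0, 0, 0.01, 0, 0, 0, 1], [0, 0, 0.025, 0, 0, 0, 1], [0, 0, 0.04, 0, 0, 0, 1], [0, 0, 0.045, 0, 0, 0, 1], [0, 0, 0.045, 0, 0, 0, 1], [0, 0, 0.045, 0, 0, 0, 1], [0, 0, 0.045, 0, 0, 0, 1]]]'

```text
time_s: 16.12
ee_pos: [0.63, -0.0858, 0.0745]
tcp_rot: [1.0, 0.0, 0.001, -0.0]
force: [0.5, -0.6, -1.4]
grip_width: 0.0171
gripper_force: 78.3
```

Run:
```python
from h import *
p,d=cols('top4.png')
go((.6302,-.0860,.0465,0))
```

```text
col 0.1186 [0.4828 0.1746] yaw 1.294
col 0.1002 [0.4273 0.1116] yaw 0.3
col 0.1399 [0.4358 0.2394] yaw -0.232
t 16.2 p [ 0.6304 -0.0859  0.0748] F [ 0.7 -0.5 -0.6] w 0.0169 gf 78.3
shift [-0.0002  0.0001  0.0283] turn [-0.0007 -0.0021  0.0002]
```

Column1 and column3 have not moved. Pressing column4 into station 4.

Request:
apply_moves --steps '[[[0, 0, 0.004, 0, 0, 0, 1], [0, 0, 0.009, 0, 0, 0, 1], [0, 0, 0.013, 0, 0, 0, 1], [0, 0, 0.017, 0, 0, 0, 1], [0, 0, 0.021, 0, 0, 0, 1], [0, 0, 0.025, 0, 0, 0, 1], [0, 0, 0.028, 0, 0, 0, 1], [0, 0, 0.0305, 0, 0, 0, 1], [0, 0, 0.0305, 0, 0, 0, 1], [0, 0, 0.0305, 0, 0, 0, 1]]]'

```text
time_s: 17.0
ee_pos: [0.6315, -0.087, 0.047]
tcp_rot: [1.0, -0.0, 0.002, 0.001]
force: [-4.9, -0.7, 17.1]
grip_width: 0.0168
gripper_force: 80.6
```

Request:
apply_moves --steps '[[[0, 0, -0.003, 0, 0, 0, 1], [0, 0, -0.003, 0, 0, 0, -0.2], [0, 0, -0.003, 0, 0, 0, -0.2], [0, 0, -0.003, 0, 0, 0, -0.2], [0, 0, -0.003, 0, 0, 0, -0.2], [0, 0, -0.015, 0, 0, 0, -0.2], [0, 0, -0.05, 0, 0, 0, -0.2], [0, 0, -0.08, 0, 0, 0, -0.2], [0, 0, -0.09, 0, 0, 0, -0.2], [0, 0, -0.09, 0, 0, 0, -0.2], [0, 0, -0.09, 0, 0, 0, -0.2], [0, 0, -0.09, 0, 0, 0, -0.2]]]'

```text
time_s: 18.0
ee_pos: [0.6283, -0.0855, 0.1313]
tcp_rot: [1.0, 0.0, -0.002, -0.001]
force: [0.2, -0.8, -0.2]
grip_width: 0.0514
gripper_force: 0.0
```

Run:
```python
from h import *
go((.4273,.1116,.05,.3))
```

```text
t 18.0 p [ 0.6283 -0.0855  0.1313] F [ 0.2 -0.8 -0.2] w 0.0514 gf 0.0
shift [-0.2007 -0.1969  0.0823] turn [-0.0026  0.0028 -0.2999]
```

Request:
apply_moves --steps '[[[-0.015, -0.015, 0, 0, 0, -0.03, -0.2], [-0.038, -0.037, 0, 0, 0, -0.1, -0.2], [-0.063, -0.062, 0, 0, 0, -0.18, -0.2], [-0.088, -0.086, 0, -0.001, 0.001, -0.26, -0.2], [-0.113, -0.11, 0, -0.001, 0.001, -0.3, -0.2], [-0.138, -0.135, 0.005, -0.001, 0.001, -0.3, -0.2], [-0.162, -0.158, 0.015, -0.001, 0.001, -0.3, -0.2], [-0.182, -0.178, 0.03, -0.001, 0.001, -0.3, -0.2], [-0.195, -0.19, 0.05, -0.001, 0.001, -0.3, -0.2], [-0.202, -0.197, 0.07, -0.001, 0.001, -0.3, -0.2], [-0.202, -0.197, 0.08, -0.001, 0.001, -0.3, -0.2], [-0.202, -0.197, 0.08, -0.001, 0.001, -0.3, -0.2]]]'

```text
time_s: 19.0
ee_pos: [0.4236, 0.1111, 0.0496]
tcp_rot: [0.989, 0.15, -0.004, -0.0]
force: [-0.3, 1.0, 0.1]
grip_width: 0.0512
gripper_force: 0.0
```

Request:
apply_moves --steps '[[[0, 0, 0, 0, 0, 0, -0.2], [0, 0, 0, 0, 0, 0, -0.2], [0, 0, 0, 0, 0, 0, -0.2], [0, 0, 0, 0, 0, 0, -0.2]]]'

```text
time_s: 19.33
ee_pos: [0.4294, 0.1108, 0.0543]
tcp_rot: [0.989, 0.149, 0.002, 0.0]
force: [0.1, -0.9, -0.1]
grip_width: 0.0513
gripper_force: 0.0
```

Run:
```python
from h import *
go((.4273,.1116,.005,.3))
```

```text
t 19.3 p [0.4294 0.1108 0.0543] F [ 0.1 -0.9 -0.1] w 0.0513 gf 0.0
shift [-0.0019 -0.0014  0.0493] turn [ 0.0007 -0.0038 -0.001 ]
```

Request:
apply_moves --steps '[[[0, -0.0008, 0.012, 0, 0, 0, -0.2], [0, -0.0008, 0.026, 0, 0, 0, -0.2], [0, -0.0008, 0.036, 0, 0, 0, -0.2], [0, -0.0008, 0.043, 0, 0, 0, -0.2], [0, -0.0008, 0.0465, 0, 0, 0, -0.2], [0, -0.0008, 0.0465, 0, 0, 0, -0.2], [0, -0.0008, 0.0465, 0, 0, 0, -0.2], [0, -0.0008, 0.0465, 0, 0, 0, 1], [0, -0.0008, 0.0465, 0, 0, 0, 1], [0, -0.0008, 0.0465, 0, 0, 0, 1], [0, -0.0008, 0.0465, 0, 0, 0, 1], [0, -0.0008, 0.0465, 0, 0, 0, 1]]]'

```text
time_s: 20.33
ee_pos: [0.4282, 0.112, 0.0077]
tcp_rot: [0.989, 0.15, 0.001, 0.0]
force: [-1.4, -0.9, 5.0]
grip_width: 0.0169
gripper_force: 78.2
```

Request:
apply_moves --steps '[[[0, 0, 0, 0, 0, 0, 1], [0, 0, 0, 0, 0, 0, 1]]]'

```text
time_s: 20.5
ee_pos: [0.4282, 0.112, 0.0077]
tcp_rot: [0.989, 0.15, 0.001, 0.0]
force: [-0.9, 0.0, 4.6]
grip_width: 0.0173
gripper_force: 78.2
```

Run:
```python
from h import *
go((.6283,.1380,.12,0))
```

```text
t 20.5 p [0.4282 0.112  0.0077] F [-0.9  0.   4.6] w 0.0173 gf 78.2
shift [ 0.1991  0.0344 -0.1118] turn [ 1.000e-04 -2.600e-03  3.002e-01]
```

Request:
apply_moves --steps '[[[0, 0, -0.01, 0, 0, 0, 1], [0, 0, -0.035, 0, 0, 0, 1], [0, 0, -0.07, 0, 0, 0, 1], [0.008, 0.001, -0.1, 0, 0, 0.03, 1], [0.035, 0.006, -0.112, 0, 0, 0.1, 1], [0.065, 0.011, -0.112, 0, 0, 0.18, 1], [0.095, 0.016, -0.112, 0, 0, 0.25, 1], [0.125, 0.022, -0.112, 0, -0.001, 0.3, 1], [0.155, 0.027, -0.112, 0, -0.001, 0.3, 1], [0.18, 0.031, -0.112, 0, -0.001, 0.3, 1], [0.194, 0.0335, -0.112, 0, -0.001, 0.3, 1], [0.2, 0.0347, -0.112, 0, -0.001, 0.3, 1]]]'

```text
time_s: 21.5
ee_pos: [0.6309, 0.138, 0.1196]
tcp_rot: [1.0, -0.0, 0.001, -0.0]
force: [-0.6, 0.2, 0.6]
grip_width: 0.0171
gripper_force: 78.3
```

Request:
apply_moves --steps '[[[0, 0, 0, 0, 0, 0, 1], [0, 0, 0.01, 0, 0, 0, 1], [0, 0, 0.025, 0, 0, 0, 1], [0, 0, 0.04, 0, 0, 0, 1], [0, 0, 0.045, 0, 0, 0, 1], [0, 0, 0.045, 0, 0, 0, 1], [0, 0, 0.045, 0, 0, 0, 1], [0, 0, 0.045, 0, 0, 0, 1]]]'

```text
time_s: 22.17
ee_pos: [0.6297, 0.1379, 0.075]
tcp_rot: [1.0, 0.0, 0.002, -0.0]
force: [13.5, -3.6, -2.0]
grip_width: 0.0166
gripper_force: 78.4
```

Run:
```python
from h import *
p,d=cols('top5.png')
go((.6292,.1380,.047,0))
```

```text
t 22.2 p [0.6317 0.1375 0.076 ] F [ 4.6 -3.   0.1] w 0.0162 gf 78.2
shift [-0.0027 -0.0006  0.029 ] turn [ 0.0005 -0.008  -0.0001]
```

Run:
```python
from h import *
p,d=shot('side','side2.png'); u,v=map(int,proj('side',(.63,.138,.08))); print(u,v)
t=np.load('pics/top5.png.npz')['p'];
a=cv2.resize(p[v-60:v+60,u-80:u+80],None,fx=4,fy=4,interpolation=cv2.INTER_CUBIC)
b=cv2.resize(t[140:215,200:380],None,fx=3.55,fy=3.55,interpolation=cv2.INTER_CUBIC)[:,:640]
cv2.imwrite('pics/crop3.png',cv2.resize(np.vstack([a,b]),None,fx=.78,fy=.78)[:,:,::-1])
go((.6292,.1380,.047,0))
```

```text
353 214Traceback (most recent call last):
  File "<stdin>", line 6, in <module>
    return _nx.concatenate(arrs, 0, dtype=dtype, casting=casting)
           ~~~~~~~~~~~~~~~^^^^^^^^^^^^^^^^^^^^^^^^^^^^^^^^^^^^^^^
ValueError: all the input array dimensions except for the concatenation axis must match exactly, but along dimension 1, the array at index 0 has size 640 and the array at index 1 has size 639
```

Run:
```python
from h import *
p=np.load('pics/side2.png.npz')['p']; u,v=353,214
t=np.load('pics/top5.png.npz')['p'];
a=cv2.resize(p[v-60:v+60,u-80:u+80],(500,375),interpolation=cv2.INTER_CUBIC)
b=cv2.resize(t[140:215,200:380],(500,208),interpolation=cv2.INTER_CUBIC)
cv2.imwrite('pics/crop3.png',np.vstack([a,b])[:,:,::-1])
go((.6292,.1380,.047,0))
```

```text
t 22.3 p [0.6319 0.1374 0.0764] F [ 3.1 -1.  -0.6] w 0.0162 gf 78.1
shift [-0.003  -0.0006  0.0293] turn [ 0.0004 -0.0081 -0.0003]
```

View pics/crop3.png

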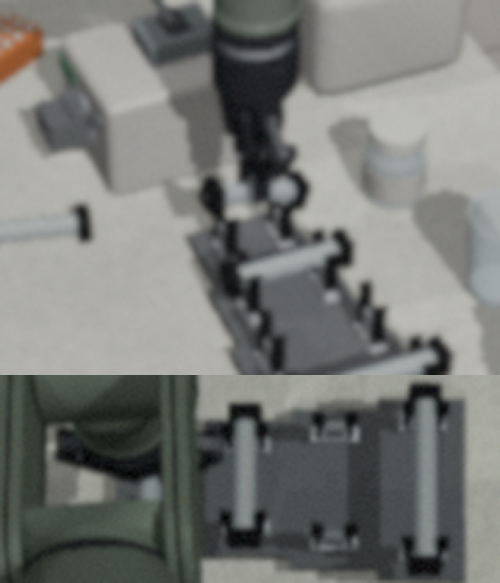

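Run:
```python
from h import *
z=np.load('pics/side2.png.npz');p,d=z['p'],z['d']; u,v=353,210
cv2.imwrite('pics/crop4.png',cv2.resize(p[v-30:v+30,u-40:u+40],(800,600),interpolation=cv2.INTER_CUBIC)[:,:,::-1])
F,cx,cy,T,_=cal('side')
V,U=np.mgrid[v-30:v+30:3,u-40:u+40:3];Z=d[V,U]
X=np.stack([(U-cx)/F*Z,-(V-cy)/F*Z,-Z],-1)-T[:3,3]; W=X@T[:3,:3]
for r in range(6,16): print(V[r,0],[f"{U[r,c]}:{W[r,c,0]:.3f},{W[r,c,1]:.3f},{W[r,c,2]:.3f}" for c in range(4,24) if abs(W[r,c,1]-.138)<.03 and W[r,c,2]>.05])
```

```text
198 ['349:0.620,0.147,0.136', '352:0.616,0.117,0.160', '355:0.622,0.113,0.162']
201 ['349:0.618,0.143,0.129', '352:0.615,0.114,0.152', '355:0.624,0.117,0.148', '358:0.633,0.116,0.146']
204 ['349:0.620,0.148,0.114', '352:0.615,0.115,0.141', '355:0.625,0.117,0.137']
207 ['349:0.622,0.152,0.099', '352:0.620,0.126,0.121', '355:0.625,0.119,0.125']
210 ['340:0.593,0.147,0.101', '349:0.623,0.154,0.086', '352:0.621,0.129,0.107', '367:0.672,0.140,0.081', '370:0.681,0.139,0.079']
213 ['340:0.588,0.134,0.103', '343:0.598,0.138,0.097', '346:0.607,0.138,0.093', '349:0.615,0.136,0.092', '352:0.621,0.127,0.098', '355:0.626,0.119,0.102', '358:0.632,0.113,0.105', '361:0.653,0.139,0.077', '364:0.661,0.136,0.077', '367:0.668,0.130,0.080', '370:0.675,0.126,0.080']
216 ['337:0.583,0.144,0.086', '340:0.588,0.135,0.091', '343:0.591,0.121,0.102', '346:0.604,0.131,0.089', '349:0.612,0.129,0.088', '352:0.620,0.126,0.087', '355:0.625,0.116,0.094', '358:0.635,0.117,0.090', '361:0.649,0.129,0.075', '364:0.657,0.127,0.074', '367:0.669,0.132,0.066', '370:0.672,0.119,0.076']
219 ['340:0.585,0.128,0.087', '343:0.591,0.120,0.091', '346:0.603,0.129,0.080', '349:0.612,0.128,0.077', '352:0.620,0.125,0.078', '355:0.627,0.121,0.078', '364:0.658,0.127,0.063', '367:0.663,0.118,0.068', '370:0.675,0.124,0.059']
222 ['340:0.584,0.124,0.080', '343:0.593,0.126,0.075', '364:0.657,0.124,0.054']
225 ['346:0.600,0.120,0.066', '349:0.610,0.122,0.061']
```

View pics/crop4.png

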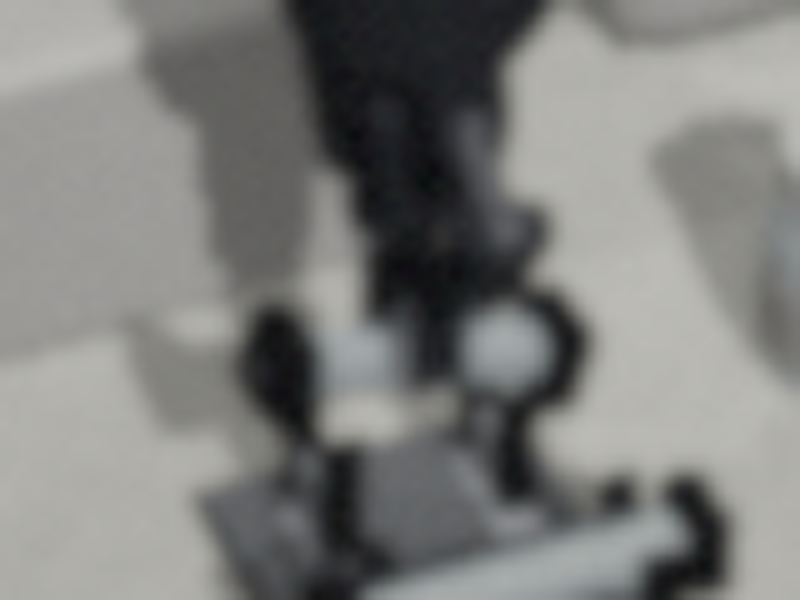

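The grip slackened and column1 tipped about 0.3 rad, with its far end low. I'll set it on the free bench, squaring it up with a light grip, and pick it up again.

Request:
apply_moves --steps '[[[0, 0, -0.015, 0, 0, 0, 1], [0, 0, -0.035, 0, 0, 0, 1], [-0.01, 0.002, -0.05, 0, 0, 0, 1], [-0.035, 0.006, -0.05, 0, 0, 0, 1], [-0.06, 0.011, -0.05, 0, 0, 0, 1], [-0.085, 0.015, -0.05, 0, 0, 0, 1], [-0.11, 0.02, -0.045, 0, 0, 0, 1], [-0.135, 0.024, -0.035, 0, 0, 0, 1], [-0.16, 0.028, -0.02, 0, 0, 0, 1], [-0.18, 0.032, 0, 0, 0, 0, 1], [-0.19, 0.034, 0.015, 0, 0, 0, 1], [-0.192, 0.034, 0.03, 0, 0, 0, 1]]]'

```text
time_s: 23.27
ee_pos: [0.4334, 0.1039, 0.0432]
tcp_rot: [1.0, -0.0, -0.002, -0.0]
force: [0.5, -0.4, -0.1]
grip_width: 0.0161
gripper_force: 80.0
```

Request:
apply_moves --steps '[[[0, 0, 0.005, 0, 0, 0, 1], [0, 0, 0.012, 0, 0, 0, 1], [0, 0, 0.019, 0, 0, 0, 1], [0, 0, 0.025, 0, 0, 0, 1], [0, 0, 0.03, 0, 0, 0, 1], [0, 0, 0.034, 0, 0, 0, 1], [0, 0, 0.037, 0, 0, 0, 1], [0, 0, 0.037, 0, 0, 0, 1]]]' --squeeze 20

```text
time_s: 23.93
ee_pos: [0.4363, 0.1039, 0.0119]
tcp_rot: [1.0, 0.003, -0.003, 0.001]
force: [-22.5, -2.0, 52.4]
grip_width: 0.0161
gripper_force: 91.7
```

Request:
apply_moves --steps '[[[0, 0, -0.005, 0, 0, 0, 0.2], [0, 0, -0.005, 0, 0, 0, -0.2], [0, 0, -0.005, 0, 0, 0, -0.2], [0, 0, -0.005, 0, 0, 0, -0.2], [0, 0, -0.02, 0, 0, 0, -0.2], [0, 0, -0.05, 0, 0, 0, -0.2], [0.04, 0, -0.08, 0, 0, 0, -0.2], [0.08, 0.02, -0.09, 0, 0, 0, -0.2], [0.11, 0.05, -0.09, 0, 0, 0, -0.2], [0.14, 0.08, -0.09, 0, 0, 0, -0.2], [0.16, 0.11, -0.09, 0, 0, 0, -0.2], [0.17, 0.14, -0.09, 0, 0, 0, -0.2]]]'

```text
time_s: 24.93
ee_pos: [0.6097, -0.0376, 0.0967]
tcp_rot: [1.0, 0.0, 0.001, -0.0]
force: [-0.1, 0.5, -0.1]
grip_width: 0.0512
gripper_force: 0.0
```

Run:
```python
from h import *
p,d=cols('top6.png')
go((.44,.104,.05,0))
for c,a in blobs(p,50,(190,225,330,300),8): print(c.round(1),a,ray('top',*c,.02).round(4))
```

```text
col 0.1398 [0.4358 0.2394] yaw -0.232
t 25.0 p [ 0.6116 -0.0451  0.097 ] F [ 3. -4.  1.] w 0.0508 gf 0.0
shift [-0.1724 -0.1487  0.0453] turn [ 0.0057 -0.0053 -0.004 ]
[284.5 226.4] 21.25 [0.5185 0.071  0.02  ]
[218.6 235. ] 44.1875 [0.4971 0.2249 0.02  ]
[269.  238.9] 43.5 [0.4888 0.1067 0.02  ]
[204.5 287.4] 48.3125 [0.3746 0.2538 0.02  ]
```

Request:
apply_moves --steps '[[[0, 0.03, -0.01, 0, 0, 0, -0.2], [0, 0.06, -0.02, 0, 0, 0, -0.2], [0, 0.09, -0.03, 0, 0, 0, -0.2], [0, 0.11, -0.03, 0, 0, 0, -0.2], [0, 0.11, -0.03, 0, 0, 0, -0.2], [0, 0.11, -0.03, 0, 0, 0, -0.2]]]'

```text
time_s: 25.48
ee_pos: [0.6062, -0.147, 0.126]
tcp_rot: [1.0, -0.001, -0.0, -0.001]
force: [0.1, 0.5, -0.0]
grip_width: 0.0514
gripper_force: 0.0
```

Run:
```python
from h import *
p,d=cols('top7.png')
go((.44,.104,.05,0))
for c,a in blobs(p,50,(190,225,330,300),8): print(c.round(1),a,ray('top',*c,.02).round(4))
```

```text
col 0.1001 [0.4458 0.106 ] yaw 0.022
col 0.1399 [0.4358 0.2394] yaw -0.231
t 25.5 p [ 0.606  -0.1457  0.1257] F [-0.  -0.8 -0. ] w 0.0514 gf 0.0
shift [-0.1661 -0.2494  0.0765] turn [-0.0017  0.0017 -0.0011]
[218.5 235. ] 42.5625 [0.4971 0.225  0.02  ]
[268.9 238.9] 41.125 [0.4888 0.107  0.02  ]
[269.1 275.7] 43.875 [0.4028 0.105  0.02  ]
[204.6 287.4] 46.8125 [0.3746 0.2538 0.02  ]
```

Request:
apply_moves --steps '[[[-0.015, -0.024, 0, 0, 0, 0, -0.2], [-0.035, -0.055, 0, 0, 0, 0, -0.2], [-0.055, -0.087, 0, 0, 0, -0.01, -0.2], [-0.075, -0.118, 0, 0, 0, -0.022, -0.2], [-0.095, -0.15, 0, 0, 0, -0.022, -0.2], [-0.115, -0.181, 0.005, 0, 0, -0.022, -0.2], [-0.133, -0.21, 0.015, 0, 0, -0.022, -0.2], [-0.147, -0.232, 0.03, 0, 0, -0.022, -0.2], [-0.156, -0.246, 0.05, 0, 0, -0.022, -0.2], [-0.16, -0.252, 0.065, 0, 0, -0.022, -0.2], [-0.16, -0.252, 0.075, 0, 0, -0.022, -0.2], [-0.16, -0.252, 0.075, 0, 0, -0.022, -0.2]]]'

```text
time_s: 26.53
ee_pos: [0.4436, 0.1069, 0.0495]
tcp_rot: [1.0, 0.012, -0.003, -0.0]
force: [-0.5, 0.1, 0.4]
grip_width: 0.0514
gripper_force: 0.0
```

Request:
apply_moves --steps '[[[0, 0, 0, 0, 0, 0, -0.2], [0, 0, 0, 0, 0, 0, -0.2], [0, 0, 0, 0, 0, 0, -0.2], [0, 0, 0, 0, 0, 0, -0.2]]]'

```text
time_s: 26.87
ee_pos: [0.4481, 0.1055, 0.0529]
tcp_rot: [1.0, 0.01, 0.001, -0.0]
force: [0.1, -0.3, 0.1]
grip_width: 0.051
gripper_force: 0.0
```

Request:
apply_moves --steps '[[[0, 0, 0.012, 0, 0, 0, -0.2], [0, 0, 0.026, 0, 0, 0, -0.2], [0, 0, 0.036, 0, 0, 0, -0.2], [0, 0, 0.041, 0, 0, 0, -0.2], [0, 0, 0.044, 0, 0, 0, -0.2], [0, 0, 0.044, 0, 0, 0, -0.2], [0, 0, 0.044, 0, 0, 0, -0.2], [0, 0, 0.044, 0, 0, 0, -0.2]]]'

```text
time_s: 27.53
ee_pos: [0.4474, 0.1059, 0.0085]
tcp_rot: [1.0, 0.011, 0.001, -0.0]
force: [0.7, -0.0, -0.4]
grip_width: 0.0511
gripper_force: 0.0
```

Run:
```python
from h import *
go((.4458,.106,.005,.022))
```

```text
t 27.5 p [0.4474 0.1059 0.0085] F [ 0.7 -0.  -0.4] w 0.0511 gf 0.0
shift [-0.0016 -0.0001  0.0035] turn [-0.0003 -0.0014 -0.    ]
```

Close with a higher squeeze, 110 N.

Request:
apply_moves --steps '[[[-0.001, 0, 0.003, 0, 0, 0, -0.2], [-0.001, 0, 0.003, 0, 0, 0, 1], [-0.001, 0, 0.003, 0, 0, 0, 1], [-0.001, 0, 0.003, 0, 0, 0, 1], [-0.001, 0, 0.003, 0, 0, 0, 1], [-0.001, 0, 0.003, 0, 0, 0, 1], [-0.001, 0, 0.003, 0, 0, 0, 1], [-0.001, 0, 0.003, 0, 0, 0, 1]]]' --squeeze 100

```text
time_s: 28.2
ee_pos: [0.4459, 0.1059, 0.0055]
tcp_rot: [1.0, 0.011, 0.0, -0.0]
force: [-1.4, 0.3, 5.2]
grip_width: 0.0166
gripper_force: 97.8
```

Run:
```python
from h import *
go((.6283,.1380,.12,0))
```

```text
t 28.2 p [0.4459 0.1059 0.0055] F [-1.4  0.3  5.2] w 0.0166 gf 97.8
shift [ 0.1831 -0.0281 -0.1144] turn [-0.0002 -0.0006  0.0221]
```

Request:
apply_moves --steps '[[[0, 0, -0.01, 0, 0, 0, 1], [0, 0, -0.035, 0, 0, 0, 1], [0, 0, -0.07, 0, 0, 0, 1], [0.008, -0.001, -0.1, 0, 0, 0, 1], [0.035, -0.006, -0.114, 0, 0, 0.01, 1], [0.063, -0.01, -0.114, 0, 0, 0.022, 1], [0.09, -0.014, -0.114, 0, 0, 0.022, 1], [0.117, -0.018, -0.114, 0, 0, 0.022, 1], [0.144, -0.022, -0.114, 0, 0, 0.022, 1], [0.167, -0.026, -0.114, 0, 0, 0.022, 1], [0.179, -0.028, -0.114, 0, 0, 0.022, 1], [0.183, -0.028, -0.114, 0, 0, 0.022, 1]]]'

```text
time_s: 29.2
ee_pos: [0.6301, 0.1382, 0.1193]
tcp_rot: [1.0, 0.0, 0.001, -0.0]
force: [0.5, -0.1, -1.5]
grip_width: 0.0162
gripper_force: 97.9
```

Request:
apply_moves --steps '[[[0, 0, 0, 0, 0, 0, 1], [0, 0, 0, 0, 0, 0, 1], [0, 0, 0.01, 0, 0, 0, 1], [0, 0, 0.02, 0, 0, 0, 1], [0, 0, 0.03, 0, 0, 0, 1], [0, 0, 0.035, 0, 0, 0, 1], [0, 0, 0.035, 0, 0, 0, 1], [0, 0, 0.035, 0, 0, 0, 1], [0, 0, 0.035, 0, 0, 0, 1]]]'

```text
time_s: 29.95
ee_pos: [0.6282, 0.1379, 0.0842]
tcp_rot: [1.0, -0.0, 0.0, -0.0]
force: [0.3, 0.7, -0.5]
grip_width: 0.0169
gripper_force: 97.9
```

Run:
```python
from h import *
go((.6285,.1380,.0465,0))
```

```text
t 29.9 p [0.6282 0.1379 0.0842] F [ 0.3  0.7 -0.5] w 0.0169 gf 97.9
shift [ 0.0002 -0.0001  0.0377] turn [-0.0002 -0.0006 -0.    ]
```

Request:
apply_moves --steps '[[[0, 0, 0.005, 0, 0, 0, 1], [0, 0, 0.01, 0, 0, 0, 1], [0, 0, 0.015, 0, 0, 0, 1], [0, 0, 0.019, 0, 0, 0, 1], [0, 0, 0.023, 0, 0, 0, 1], [0, 0, 0.027, 0, 0, 0, 1], [0, 0, 0.031, 0, 0, 0, 1], [0, 0, 0.035, 0, 0, 0, 1], [0, 0, 0.038, 0, 0, 0, 1], [0, 0, 0.04, 0, 0, 0, 1], [0, 0, 0.04, 0, 0, 0, 1], [0, 0, 0.04, 0, 0, 0, 1]]]'

```text
time_s: 30.95
ee_pos: [0.6296, 0.1377, 0.0463]
tcp_rot: [1.0, 0.0, 0.002, 0.0]
force: [-1.7, -1.4, 9.2]
grip_width: 0.0166
gripper_force: 99.3
```

Column1 is home at 0.0463. Release, then fetch column3 at (0.4358, 0.2394), yaw -0.232.

Request:
apply_moves --steps '[[[0, 0, -0.002, 0, 0, 0, 1], [0, 0, -0.002, 0, 0, 0, -0.2], [0, 0, -0.002, 0, 0, 0, -0.2], [0, 0, -0.002, 0, 0, 0, -0.2], [0, 0, -0.002, 0, 0, 0, -0.2], [0, 0, -0.015, 0, 0, 0, -0.2], [0, 0, -0.05, 0, 0, 0, -0.2], [0, 0, -0.08, 0, 0, 0, -0.2], [0, 0, -0.08, 0, 0, 0, -0.2], [0, 0, -0.08, 0, 0, 0, -0.2], [0, 0, -0.08, 0, 0, 0, -0.2], [0, 0, -0.08, 0, 0, 0, -0.2]]]'

```text
time_s: 31.95
ee_pos: [0.6269, 0.1378, 0.1229]
tcp_rot: [1.0, 0.0, -0.001, -0.0]
force: [-0.0, 0.1, -0.1]
grip_width: 0.0511
gripper_force: 0.0
```

Run:
```python
from h import *
p,d=cols('top8.png')
go((.4358,.2394,.05,-.232))
for c,a in blobs(p,50,(190,225,430,300),8): print(c.round(1),a,ray('top',*c,.02).round(4))
```

```text
t 32.0 p [0.6267 0.1378 0.1225] F [-0.4 -0.1 -0.1] w 0.0512 gf 0.0
shift [-0.1907 -0.1016  0.073 ] turn [0.0004 0.003  0.232 ]
[200.3 225.9] 8.25 [0.5182 0.2682 0.02  ]
[408.9 258.7] 100.0625 [ 0.4446 -0.2194  0.02  ]
[264.  264.5] 16.0 [0.4288 0.1174 0.02  ]
[408.2 268.2] 42.4375 [ 0.4226 -0.2176  0.02  ]
```

Request:
apply_moves --steps '[[[-0.012, -0.006, 0, 0, 0, 0.02, -0.2], [-0.03, -0.016, 0, 0, 0, 0.06, -0.2], [-0.053, -0.028, 0, 0, 0, 0.12, -0.2], [-0.077, -0.041, 0, 0, 0, 0.18, -0.2], [-0.1, -0.054, 0, 0, 0.001, 0.232, -0.2], [-0.123, -0.066, 0.005, 0, 0.001, 0.232, -0.2], [-0.147, -0.079, 0.015, 0, 0.001, 0.232, -0.2], [-0.169, -0.09, 0.03, 0, 0.001, 0.232, -0.2], [-0.184, -0.098, 0.048, 0, 0.001, 0.232, -0.2], [-0.191, -0.1015, 0.063, 0, 0.001, 0.232, -0.2], [-0.191, -0.1015, 0.073, 0, 0.001, 0.232, -0.2], [-0.191, -0.1015, 0.073, 0, 0.001, 0.232, -0.2]]]'

```text
time_s: 33.0
ee_pos: [0.4341, 0.2385, 0.0479]
tcp_rot: [0.993, -0.115, -0.002, 0.001]
force: [-0.6, -0.1, -0.6]
grip_width: 0.0515
gripper_force: 0.0
```

Request:
apply_moves --steps '[[[0, 0, 0, 0, 0, 0, -0.2], [0, 0, 0, 0, 0, 0, -0.2], [0, 0, 0, 0, 0, 0, -0.2], [0, 0, 0, 0, 0, 0, -0.2], [0, 0, 0, 0, 0, 0, -0.2], [0, 0, 0, 0, 0, 0, -0.2]]]'

```text
time_s: 33.5
ee_pos: [0.4377, 0.2394, 0.0515]
tcp_rot: [0.993, -0.116, 0.001, -0.0]
force: [0.4, 0.4, -0.0]
grip_width: 0.0512
gripper_force: 0.0
```

Run:
```python
from h import *
p,d=shot('side','side3.png')
cv2.imwrite('pics/crop5.png',cv2.resize(p[160:280,220:380],(800,600),interpolation=cv2.INTER_CUBIC)[:,:,::-1])
go((.4358,.2394,.005,-.232))
```

```text
t 33.5 p [0.4375 0.2394 0.0514] F [-0.1 -0.6  0.3] w 0.0511 gf 0.0
shift [-0.0018  0.0004  0.0464] turn [-0.0008 -0.0019 -0.0003]
```

View pics/crop5.png

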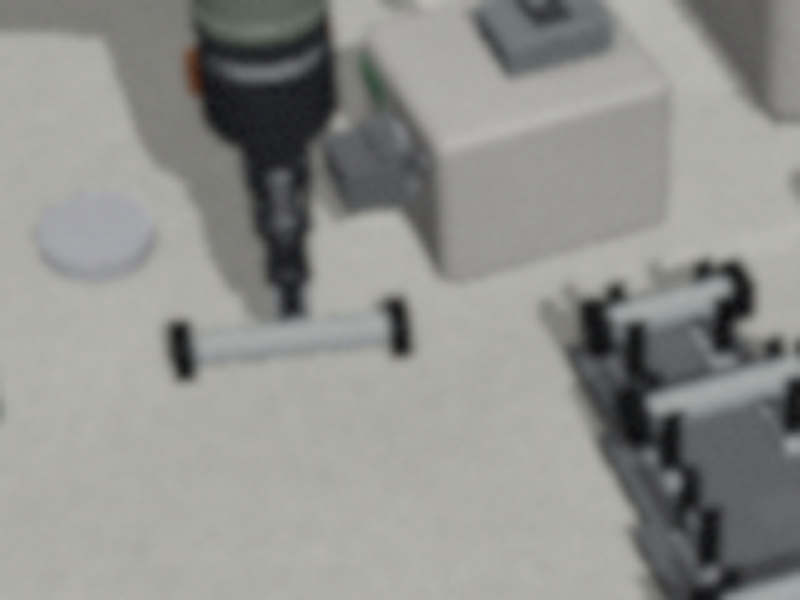

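The crop shows the gripper over column3 at its measured place, and columns 1 and 2 seated level in the clips. Descending.

Request:
apply_moves --steps '[[[-0.001, 0, 0.012, 0, 0, 0, -0.2], [-0.001, 0, 0.026, 0, 0, 0, -0.2], [-0.001, 0, 0.036, 0, 0, 0, -0.2], [-0.001, 0, 0.043, 0, 0, 0, -0.2], [-0.001, 0, 0.0465, 0, 0, 0, -0.2], [-0.001, 0, 0.0465, 0, 0, 0, -0.2], [-0.001, 0, 0.0465, 0, 0, 0, -0.2], [-0.001, 0, 0.0465, 0, 0, 0, 1], [-0.001, 0, 0.0465, 0, 0, 0, 1], [-0.001, 0, 0.0465, 0, 0, 0, 1], [-0.001, 0, 0.0465, 0, 0, 0, 1], [-0.001, 0, 0.0465, 0, 0, 0, 1]]]'

```text
time_s: 34.55
ee_pos: [0.4369, 0.2398, 0.0055]
tcp_rot: [0.993, -0.116, 0.001, -0.0]
force: [-1.8, -0.1, 5.7]
grip_width: 0.0164
gripper_force: 97.7
```

Request:
apply_moves --steps '[[[0, 0, 0, 0, 0, 0, 1], [0, 0, 0, 0, 0, 0, 1]]]'

```text
time_s: 34.72
ee_pos: [0.4368, 0.2399, 0.0055]
tcp_rot: [0.993, -0.116, 0.001, -0.0]
force: [-1.9, -1.0, 5.1]
grip_width: 0.0163
gripper_force: 97.7
```

Run:
```python
from h import *
go((.6296,-.0118,.125,0))
```

```text
t 34.7 p [0.4368 0.2399 0.0055] F [-1.9 -1.   5.1] w 0.0163 gf 97.7
shift [ 0.2457  0.2005 -0.1191] turn [-0.0007 -0.0025 -0.2318]
```

Request:
apply_moves --steps '[[[0, 0, -0.01, 0, 0, 0, 1], [0, 0, -0.035, 0, 0, 0, 1], [0, 0, -0.07, 0, 0, 0, 1], [0.005, 0.004, -0.1, 0, 0, -0.02, 1], [0.025, 0.02, -0.119, 0, 0, -0.07, 1], [0.052, 0.042, -0.119, 0, 0, -0.13, 1], [0.08, 0.065, -0.119, 0, 0, -0.19, 1], [0.107, 0.087, -0.119, 0, 0, -0.232, 1], [0.135, 0.11, -0.119, 0, -0.001, -0.232, 1], [0.162, 0.132, -0.119, 0, -0.001, -0.232, 1], [0.19, 0.155, -0.119, 0, -0.001, -0.232, 1], [0.215, 0.175, -0.119, 0, -0.001, -0.232, 1]]]'

```text
time_s: 35.72
ee_pos: [0.606, 0.0179, 0.1242]
tcp_rot: [1.0, -0.0, 0.0, 0.0]
force: [-0.1, -0.0, -0.5]
grip_width: 0.0166
gripper_force: 97.9
```

Run:
```python
from h import *
go((.6306,-.0118,.125,0))
```

```text
t 35.7 p [0.606  0.0179 0.1242] F [-0.1 -0.  -0.5] w 0.0166 gf 97.9
shift [ 0.0246  0.0297 -0.0008] turn [ 0.     -0.0009 -0.0007]
```

Request:
apply_moves --steps '[[[0.014, 0.018, 0, 0, 0, 0, 1], [0.022, 0.028, 0, 0, 0, 0, 1], [0.0247, 0.0315, 0, 0, 0, 0, 1], [0.0247, 0.0315, 0, 0, 0, 0, 1], [0.0247, 0.0315, 0, 0, 0, 0, 1], [0.0247, 0.0315, 0.01, 0, 0, 0, 1], [0.0247, 0.0315, 0.02, 0, 0, 0, 1], [0.0247, 0.0315, 0.03, 0, 0, 0, 1], [0.0247, 0.0315, 0.038, 0, 0, 0, 1], [0.0247, 0.0315, 0.04, 0, 0, 0, 1], [0.0247, 0.0315, 0.04, 0, 0, 0, 1], [0.0247, 0.0315, 0.04, 0, 0, 0, 1]]]'

```text
time_s: 36.72
ee_pos: [0.6296, -0.0115, 0.0833]
tcp_rot: [1.0, 0.0, -0.0, -0.0]
force: [1.2, 0.1, -0.0]
grip_width: 0.0167
gripper_force: 97.9
```

Run:
```python
from h import *
p,d=shot('side'); p,d=shot('top','top9.png')
go((.6306,-.0118,.0465,0))
```

```text
t 36.8 p [ 0.6303 -0.0117  0.0843] F [-0.5 -0.2 -0.8] w 0.0167 gf 97.9
shift [0.0002 0.0001 0.0378] turn [-0.     -0.0015 -0.    ]
```

Request:
apply_moves --steps '[[[0, 0, 0.005, 0, 0, 0, 1], [0, 0, 0.01, 0, 0, 0, 1], [0, 0, 0.015, 0, 0, 0, 1], [0, 0, 0.019, 0, 0, 0, 1], [0, 0, 0.023, 0, 0, 0, 1], [0, 0, 0.027, 0, 0, 0, 1], [0, 0, 0.031, 0, 0, 0, 1], [0, 0, 0.035, 0, 0, 0, 1], [0, 0, 0.038, 0, 0, 0, 1], [0, 0, 0.04, 0, 0, 0, 1], [0, 0, 0.04, 0, 0, 0, 1], [0, 0, 0.04, 0, 0, 0, 1]]]'

```text
time_s: 37.82
ee_pos: [0.6313, -0.0122, 0.0463]
tcp_rot: [1.0, -0.0, 0.002, 0.0]
force: [-2.8, -0.6, 11.2]
grip_width: 0.0164
gripper_force: 101.3
```

Request:
apply_moves --steps '[[[0, 0, -0.002, 0, 0, 0, 1], [0, 0, -0.002, 0, 0, 0, -0.2], [0, 0, -0.002, 0, 0, 0, -0.2], [0, 0, -0.002, 0, 0, 0, -0.2], [0, 0, -0.002, 0, 0, 0, -0.2], [0, 0, -0.015, 0, 0, 0, -0.2], [0, 0, -0.05, 0, 0, 0, -0.2], [0, 0, -0.08, 0, 0, 0, -0.2], [0, 0, -0.09, 0, 0, 0, -0.2], [0, 0.03, -0.09, 0, 0, 0, -0.2], [0, 0.06, -0.09, 0, 0, 0, -0.2], [0, 0.08, -0.09, 0, 0, 0, -0.2]]]'

```text
time_s: 38.82
ee_pos: [0.6299, -0.0934, 0.1348]
tcp_rot: [1.0, 0.0, 0.001, 0.001]
force: [-1.3, -0.1, -0.1]
grip_width: 0.0512
gripper_force: 0.0
```

Run:
```python
from h import *
p,d=shot('top','top10.png')
P=np.mean([p]+[shot('top')[0] for _ in range(3)],0).astype(np.uint8); np.save('pics/top10m.npy',P)
S=np.mean([shot('side')[0] for _ in range(3)],0).astype(np.uint8)
a=cv2.resize(P[140:250,130:215],(464,600),interpolation=cv2.INTER_CUBIC)
u,v=map(int,proj('side',(.5,.32,.055))); print('side uv',u,v)
b=cv2.resize(S[v-40:v+40,u-22:u+22],(330,600),interpolation=cv2.INTER_CUBIC)
cv2.imwrite('pics/crop6.png',np.hstack([a,b])[:,:,::-1])
g=cv2.cvtColor(P,cv2.COLOR_RGB2GRAY)
for r in (200,208,212,216,220,224,228,232,235,237,239): print(r,g[r,156:192].tolist())
for c,a in blobs(P,50,(380,225,440,310),8): print(c.round(1),a,ray('top',*c,.018).round(4))
go((.438,-.219,.05,0))
```

```text
side uv 288 194
200 [107, 108, 107, 108, 109, 110, 108, 108, 109, 108, 107, 108, 109, 108, 108, 108, 108, 109, 109, 108, 108, 109, 110, 110, 110, 110, 111, 110, 111, 110, 110, 110, 111, 111, 110, 112]
208 [108, 108, 110, 108, 108, 108, 108, 108, 109, 107, 109, 108, 108, 108, 108, 109, 110, 109, 108, 108, 109, 109, 109, 109, 109, 109, 110, 109, 107, 109, 108, 108, 108, 108, 109, 109]
212 [90, 90, 90, 90, 88, 88, 86, 85, 86, 84, 84, 85, 84, 83, 83, 83, 82, 81, 80, 81, 79, 79, 78, 80, 80, 80, 77, 78, 76, 77, 77, 75, 77, 77, 78, 78]
216 [52, 54, 53, 54, 52, 57, 60, 61, 63, 73, 76, 77, 75, 72, 71, 70, 70, 69, 68, 67, 66, 65, 66, 64, 61, 56, 52, 50, 53, 56, 57, 51, 50, 53, 59, 62]
220 [89, 91, 94, 94, 92, 91, 80, 67, 60, 59, 57, 57, 55, 54, 54, 54, 55, 55, 57, 62, 69, 75, 77, 76, 71, 65, 58, 62, 90, 126, 141, 142, 143, 146, 145, 146]
224 [114, 116, 120, 119, 118, 115, 100, 73, 55, 52, 55, 56, 56, 57, 62, 67, 71, 71, 72, 73, 73, 74, 72, 70, 71, 69, 63, 64, 100, 142, 158, 159, 158, 158, 158, 158]
228 [119, 118, 119, 116, 116, 112, 97, 75, 63, 61, 61, 65, 71, 75, 77, 77, 78, 78, 78, 78, 78, 7
[... 257 characters left out ...]
5, 104, 104, 97, 87, 79, 78, 84, 88, 92, 97, 99, 100, 108, 109, 110, 111, 111, 112, 112, 110, 109, 108, 111, 129, 149, 156, 159, 158, 158, 157, 158]
237 [131, 130, 130, 127, 127, 131, 140, 145, 144, 141, 141, 142, 145, 148, 148, 150, 151, 154, 154, 157, 158, 158, 157, 159, 158, 158, 158, 159, 159, 158, 157, 157, 157, 159, 161, 160]
239 [157, 157, 156, 154, 155, 155, 156, 158, 158, 157, 157, 156, 158, 159, 159, 160, 159, 158, 158, 158, 160, 161, 159, 160, 160, 160, 159, 159, 159, 158, 156, 156, 154, 155, 159, 158]
[408.7 261.6] 137.0625 [ 0.438  -0.2192  0.018 ]
t 39.2 p [ 0.6295 -0.0904  0.1335] F [ 0.5 -0.5 -0.7] w 0.0515 gf 0.0
shift [-0.1917  0.1284  0.0835] turn [-0.0008  0.0003  0.0013]
```

View pics/crop6.png

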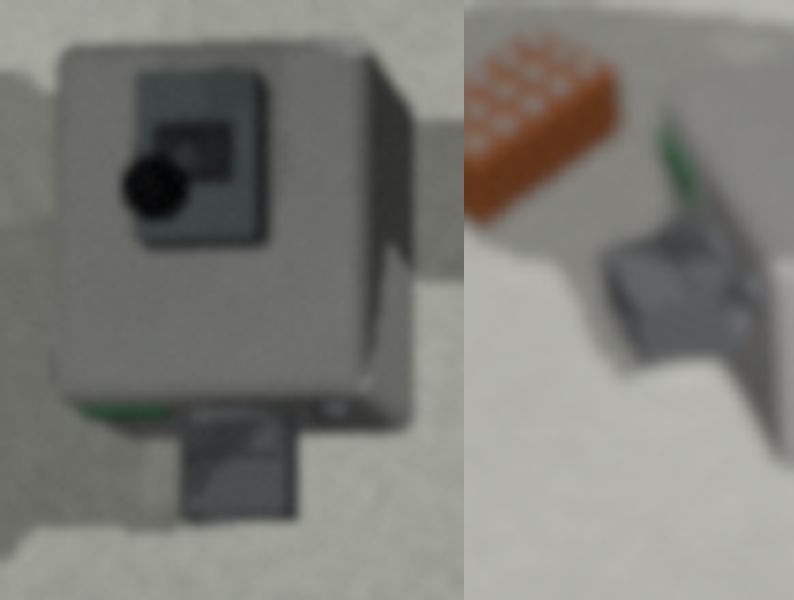

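The left half shows the port block spanning top pixels u≈163–184, v≈214–235, with the lever ball leaning towards the robot. The right half shows the same port from the side camera. I'll fit the edges to get the pump's yaw and the port's y, and measure the tube.

```bash
cat > e.py <<'E'
from h import *
P=np.load('pics/top10m.npy'); g=cv2.GaussianBlur(cv2.cvtColor(P,cv2.COLOR_RGB2GRAY).astype(float),(0,0),.8)
def edge(r0,r1,u0,u1,z,name):
    pts=[]
    for r in range(r0,r1):
        q=np.abs(np.gradient(g[r]))[u0:u1]; i=q.argmax()
        if 0<i<len(q)-1:
            o=.5*(q[i-1]-q[i+1])/(q[i-1]-2*q[i]+q[i+1]); pts.append(ray('top',u0+i+o,r,z)[:2])
    pts=np.array(pts); c=np.polyfit(pts[:,0],pts[:,1],1)
    for _ in range(3):
        e=pts[:,1]-np.polyval(c,pts[:,0]); k=abs(e)<max(2*np.median(abs(e)),.0004); c=np.polyfit(pts[k,0],pts[k,1],1)
    print(name,'yaw',c[0].round(3),'y at mid x',pts[:,0].mean().round(3),np.polyval(c,pts[:,0].mean()).round(4),'n',k.sum(),'sd',(pts[k,1]-np.polyval(c,pts[k,0])).std().round(4))
edge(150,203,136,146,.11,'pump L'); edge(150,203,192,203,.11,'pump R top'); edge(158,212,200,210,0.0,'pump R bottom')
edge(155,182,152,160,.13,'housing L'); edge(155,182,174,184,.13,'housing R')
edge(222,233,158,166,.072,'port L'); edge(222,233,179,183,.072,'port R top'); edge(222,233,183,188,.038,'port R bot')
# port front / pump front edges (rows)
gc=np.abs(np.gradient(g,axis=0))
for nm,us,v0,v1,z in (('port front bottom',range(168,182),233,240,.038),('port front top',range(168,182),228,236,.072),('pump front top',range(185,195),205,216,.11),('pump front top L',range(146,160),205,216,.11)):
    print(nm,np.median([ray('top',u,v0+gc[v0:v1,u].argmax(),z)[0] for u in us]).round(4))
m=(g[225:310,395:425]<62).astype(np.uint8); n,l,s,c=cv2.connectedComponentsWithStats(m); i=1+s[1:,4].argmax()
print('sleeve rect',cv2.minAreaRect(np.argwhere(l==i)[:,::-1].astype(np.float32)),s[i])
for r in list(range(232,250,2))+list(range(276,296,2)): print(r,P[r,398:422,1].tolist())
E
python3 e.py
```

```text
pump L yaw 0.121 y at mid x 0.619 0.3876 n 44 sd 0.002
pump R top yaw 0.013 y at mid x 0.615 0.263 n 33 sd 0.0004
pump R bottom yaw 0.034 y at mid x 0.623 0.2635 n 44 sd 0.0001
housing L yaw 0.013 y at mid x 0.633 0.3525 n 13 sd 0.0003
housing R yaw 0.038 y at mid x 0.63 0.2974 n 26 sd 0.0001
port L yaw -0.004 y at mid x 0.508 0.3438 n 11 sd 0.0001
port R top yaw 0.037 y at mid x 0.505 0.3019 n 8 sd 0.0001
port R bot yaw 0.038 y at mid x 0.513 0.3019 n 11 sd 0.0
port front bottom 0.4941
port front top 0.4898
pump front top 0.5362
pump front top L 0.5334
sleeve rect ((13.911765098571777, 36.647056579589844), (9.28027629852295, 19.40421485900879), 4.39870548248291) [  9  27  11  20 180]
232 [171, 171, 170, 161, 139, 126, 123, 120, 122, 123, 122, 117, 119, 135, 156, 166, 157, 139, 129, 128, 127, 127, 127, 122]
234 [164, 164, 162, 151, 129, 117, 114, 114, 112, 115, 117, 116, 119, 137, 158, 166, 162, 156, 155, 153, 152, 154, 156, 154]
236 [159, 160, 159, 146, 125, 113, 111, 109, 108, 108, 107, 106, 117, 139, 157, 163, 156, 154, 155, 155, 155, 155, 155, 156]
238 [155, 148, 143, 136, 119, 1
[... 1251 characters left out ...]
, 107, 120, 128, 130, 137, 150, 157, 157, 156, 157, 157, 156, 155, 158, 161]
286 [107, 105, 107, 108, 111, 109, 104, 98, 106, 124, 140, 141, 140, 148, 157, 157, 155, 152, 153, 154, 157, 157, 157, 159]
288 [108, 106, 108, 111, 113, 113, 111, 109, 125, 147, 164, 164, 157, 156, 157, 158, 154, 153, 152, 154, 155, 156, 155, 155]
290 [111, 109, 109, 111, 109, 108, 105, 108, 128, 152, 165, 164, 156, 155, 158, 156, 155, 156, 155, 155, 156, 153, 152, 153]
292 [110, 108, 108, 107, 107, 109, 109, 113, 132, 153, 166, 163, 158, 156, 158, 158, 156, 155, 155, 153, 154, 154, 154, 155]
294 [114, 109, 107, 109, 114, 122, 128, 124, 130, 147, 156, 156, 158, 159, 156, 156, 154, 154, 158, 161, 160, 158, 155, 156]
```

Sharp edges give a pump yaw of about +0.036 and the port centre at y≈0.323 for x≈0.505. The tube is at (0.438, -0.219), yaw about -0.10. Going for the tube.

Request:
apply_moves --steps '[[[-0.015, 0.01, 0, 0, 0, 0.01, -0.2], [-0.038, 0.025, 0, 0, 0, 0.04, -0.2], [-0.065, 0.043, 0, 0, 0, 0.07, -0.2], [-0.092, 0.061, 0, 0, 0, 0.1, -0.2], [-0.12, 0.08, 0.005, 0, 0, 0.1, -0.2], [-0.147, 0.098, 0.015, 0, 0, 0.1, -0.2], [-0.17, 0.114, 0.03, 0, 0, 0.1, -0.2], [-0.185, 0.124, 0.05, 0, 0, 0.1, -0.2], [-0.1917, 0.1284, 0.07, 0, 0, 0.1, -0.2], [-0.1917, 0.1284, 0.083, 0, 0, 0.1, -0.2], [-0.1917, 0.1284, 0.083, 0, 0, 0.1, -0.2], [-0.1917, 0.1284, 0.083, 0, 0, 0.1, -0.2]]]'

```text
time_s: 40.17
ee_pos: [0.4378, -0.219, 0.0502]
tcp_rot: [0.999, -0.049, -0.001, -0.001]
force: [0.3, 0.9, 1.0]
grip_width: 0.0512
gripper_force: 0.0
```

Request:
apply_moves --steps '[[[0, 0, 0, 0, 0, 0, -0.2], [0, 0, 0.01, 0, 0, 0, -0.2], [0, 0, 0.022, 0, 0, 0, -0.2], [0, 0, 0.034, 0, 0, 0, -0.2], [0, 0, 0.042, 0, 0, 0, -0.2], [0, 0, 0.042, 0, 0, 0, -0.2], [0, 0, 0.042, 0, 0, 0, -0.2], [0, 0, 0.042, 0, 0, 0, -0.2]]]'

```text
time_s: 40.83
ee_pos: [0.4386, -0.2203, 0.0091]
tcp_rot: [0.999, -0.05, 0.001, 0.0]
force: [-0.5, -0.6, 0.1]
grip_width: 0.0509
gripper_force: 0.0
```

Run:
```python
from h import *
go((.438,-.2192,.005,-.1))
```

```text
t 40.8 p [ 0.4386 -0.2203  0.0091] F [-0.5 -0.6  0.1] w 0.0509 gf 0.0
shift [-0.0008 -0.001   0.0041] turn [ 0.0004 -0.0012  0.0002]
```

Request:
apply_moves --steps '[[[0, 0, 0.0035, 0, 0, 0, -0.2], [0, 0, 0.0035, 0, 0, 0, 1], [0, 0, 0.0035, 0, 0, 0, 1], [0, 0, 0.0035, 0, 0, 0, 1], [0, 0, 0.0035, 0, 0, 0, 1], [0, 0, 0.0035, 0, 0, 0, 1], [0, 0, 0.0035, 0, 0, 0, 1], [0, 0, 0.0035, 0, 0, 0, 1]]]' --squeeze 100

```text
time_s: 41.5
ee_pos: [0.4385, -0.2204, 0.0057]
tcp_rot: [0.999, -0.05, 0.001, 0.0]
force: [-0.7, -0.0, 5.1]
grip_width: 0.0219
gripper_force: 98.5
```

Run:
```python
from h import *
yw=.036; c=np.array([.501,.323]); 
t=c-np.array([np.cos(yw),np.sin(yw)])*(.05+.065); print(t)   # 65 mm before home: tip 23mm before mouth... 
go((t[0],t[1],.12,yw),(t[0],t[1],.05,yw))
```

```text
[0.38607451 0.31886089]
t 41.5 p [ 0.4385 -0.2204  0.0057] F [-0.7 -0.   5.1] w 0.0219 gf 98.5
shift [-0.1058 -0.5313 -0.1146] turn [ 0.0004 -0.0011 -0.136 ]
shift [-0.1059 -0.5313 -0.0446] turn [ 0.0004 -0.0011 -0.136 ]
```

Request:
apply_moves --steps '[[[0, 0, -0.01, 0, 0, 0, 1], [0, 0, -0.03, 0, 0, 0, 1], [0, 0, -0.06, 0, 0, 0, 1], [-0.002, -0.01, -0.09, 0, 0, 0, 1], [-0.008, -0.04, -0.1146, 0, 0, -0.01, 1], [-0.015, -0.077, -0.1146, 0, 0, -0.03, 1], [-0.023, -0.115, -0.1146, 0, 0, -0.05, 1], [-0.031, -0.155, -0.1146, 0, 0, -0.07, 1], [-0.039, -0.195, -0.1146, 0, 0, -0.09, 1], [-0.047, -0.235, -0.1146, 0, 0, -0.11, 1], [-0.055, -0.275, -0.1146, 0, 0, -0.136, 1], [-0.063, -0.315, -0.1146, 0, 0, -0.136, 1]]]'

```text
time_s: 42.5
ee_pos: [0.406, 0.1015, 0.1202]
tcp_rot: [1.0, 0.018, 0.001, -0.0]
force: [1.1, -0.0, -0.2]
grip_width: 0.0218
gripper_force: 98.0
```

Run:
```python
from h import *
go((.386,.3189,.12,.036))
```

```text
t 42.5 p [0.406  0.1015 0.1202] F [ 1.1 -0.  -0.2] w 0.0218 gf 98.0
shift [-0.0121 -0.218   0.0003] turn [-0.0003 -0.0012  0.0004]
```

Request:
apply_moves --steps '[[[-0.002, -0.038, 0, 0, 0, 0, 1], [-0.004, -0.075, 0, 0, 0, 0, 1], [-0.006, -0.112, 0, 0, 0, 0, 1], [-0.0085, -0.148, 0, 0, 0, 0, 1], [-0.0105, -0.18, 0, 0, 0, 0, 1], [-0.012, -0.205, 0, 0, 0, 0, 1], [-0.0125, -0.219, 0, 0, 0, 0, 1], [-0.0125, -0.219, 0.02, 0, 0, 0, 1], [-0.0125, -0.219, 0.045, 0, 0, 0, 1], [-0.0125, -0.219, 0.065, 0, 0, 0, 1], [-0.0125, -0.219, 0.0715, 0, 0, 0, 1], [-0.0125, -0.219, 0.0715, 0, 0, 0, 1]]]'

```text
time_s: 43.5
ee_pos: [0.3844, 0.317, 0.0464]
tcp_rot: [1.0, 0.018, -0.002, 0.001]
force: [-0.1, 0.1, -0.2]
grip_width: 0.0219
gripper_force: 98.1
```

Request:
apply_moves --steps '[[[0, 0, 0, 0, 0, 0, 1], [0, 0, 0, 0, 0, 0, 1], [0, 0, 0, 0, 0, 0, 1], [0, 0, 0, 0, 0, 0, 1], [0, 0, 0, 0, 0, 0, 1], [0, 0, 0, 0, 0, 0, 1]]]'

```text
time_s: 44.0
ee_pos: [0.3868, 0.3183, 0.0489]
tcp_rot: [1.0, 0.018, 0.001, -0.0]
force: [0.0, -0.4, -0.9]
grip_width: 0.0215
gripper_force: 98.1
```

Run:
```python
from h import *
P=np.mean([shot('top')[0] for _ in range(3)],0).astype(np.uint8); np.save('pics/t11.npy',P)
S=np.mean([shot('side')[0] for _ in range(3)],0).astype(np.uint8); np.save('pics/s11.npy',S)
go((.386,.3189,.0487,.036))
u,v=map(int,proj('side',(.47,.32,.055)));print(u,v); U,V=map(int,proj('top',(.45,.32,.055))); print(U,V)
a=cv2.resize(P[V-50:V+30,U-27:U+27],(400,593),interpolation=cv2.INTER_CUBIC)
b=cv2.resize(S[v-40:v+40,u-27:u+27],(400,593),interpolation=cv2.INTER_CUBIC)
cv2.imwrite('pics/crop7.png',np.hstack([a,b])[:,:,::-1])
```

```text
t 44.3 p [0.3864 0.3181 0.0483] F [ 0.1  0.8 -0.6] w 0.0216 gf 98.1
shift [-0.0004 -0.0008 -0.0004] turn [-0.0002 -0.0003  0.0001]
279 197
173 253
```

View pics/crop7.png

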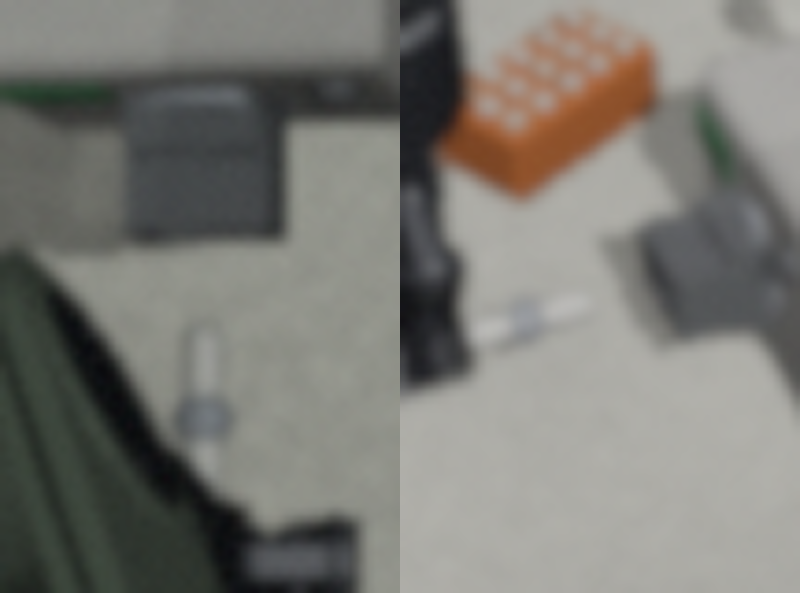

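```bash
sed -i "s#^P=.*#import sys; P=np.load(sys.argv[1]); g=cv2.GaussianBlur(cv2.cvtColor(P,cv2.COLOR_RGB2GRAY).astype(float),(0,0),.8)#; /^m=(g/,\$d" e.py; python3 e.py pics/t11.npy | grep port
python3 - <<'E'
from h import *
P=np.load('pics/t11.npy'); 
for r in range(244,268,2): print(r,P[r,164:184,0].tolist(), P[r,164:184,2].tolist() if r in(250,258) else '')
for u,v in ((173.5,250),(173.5,259)): print(ray('top',u,v,.055).round(4))
from h import proj
for x in (.42,.436,.45,.46): print(x,np.round(proj('top',(x,.3181+(x-.3864)*.036,.055)),2))
E
```

```text
port L yaw 0.037 y at mid x 0.508 0.3437 n 11 sd 0.0002
port R top yaw 0.043 y at mid x 0.505 0.3019 n 8 sd 0.0001
port R bot yaw 0.039 y at mid x 0.513 0.3019 n 11 sd 0.0
port front bottom 0.4941
port front top 0.4898
244 [143, 145, 145, 147, 146, 146, 143, 142, 142, 141, 142, 141, 142, 143, 142, 143, 144, 146, 147, 149] 
246 [138, 139, 142, 145, 146, 146, 142, 134, 133, 132, 134, 135, 142, 144, 147, 147, 148, 147, 147, 146] 
248 [140, 140, 142, 143, 144, 140, 129, 123, 134, 144, 143, 138, 138, 145, 146, 144, 142, 144, 143, 141] 
250 [142, 143, 141, 142, 142, 139, 127, 125, 139, 151, 150, 141, 137, 141, 145, 142, 141, 139, 141, 142] [135, 136, 134, 135, 136, 132, 121, 121, 135, 148, 148, 137, 133, 135, 137, 135, 133, 132, 133, 135]
252 [132, 139, 137, 139, 139, 136, 126, 124, 139, 151, 152, 141, 138, 142, 145, 143, 143, 142, 145, 144] 
254 [109, 128, 137, 138, 139, 135, 125, 123, 137, 149, 149, 140, 140, 144, 144, 142, 142, 144, 145, 144] 
256 [66, 102, 128, 136, 137, 132, 116, 109, 117, 124, 124, 122, 129, 139, 139, 138, 139, 143, 145, 147] 
258 [28, 63, 98, 124, 128, 113, 95, 95, 103, 112, 113, 109, 109, 122, 134, 139, 141, 145, 146, 147] [31, 62, 93, 118, 122, 110, 99, 102, 111, 121, 123, 117, 113, 120, 129, 133, 136, 138, 139, 141]
260 [13, 31, 60, 95, 112, 102, 90, 95, 104, 111, 111, 107, 108, 122, 137, 144, 146, 146, 144, 142] 
262 [14, 15, 28, 57, 86, 98, 101, 106, 119, 129, 128, 123, 123, 134, 140, 144, 145, 145, 145, 142] 
264 [20, 18, 16, 22, 31, 48, 72, 102, 131, 149, 150, 140, 135, 138, 139, 139, 140, 140, 143, 144] 
266 [37, 27, 18, 13, 15, 15, 27, 53, 92, 126, 142, 137, 136, 138, 140, 140, 141, 140, 143, 142] 
[0.4575 0.3207 0.055 ]
[0.437  0.3199 0.055 ]
0.42 [173.48 266.5 ]
0.436 [173.5  259.45]
0.45 [173.51 253.3 ]
0.46 [173.52 248.92]
```

Request:
apply_moves --steps '[[[0.005, 0, -0.0004, 0, 0, 0, 1], [0.01, 0, -0.0004, 0, 0, 0, 1], [0.015, 0, -0.0004, 0, 0, 0, 1], [0.02, 0, -0.0004, 0, 0, 0, 1], [0.025, 0, -0.0004, 0, 0, 0, 1], [0.03, 0, -0.0004, 0, 0, 0, 1], [0.035, 0, -0.0004, 0, 0, 0, 1], [0.04, 0, -0.0004, 0, 0, 0, 1], [0.045, 0, -0.0004, 0, 0, 0, 1], [0.045, 0, -0.0004, 0, 0, 0, 1], [0.045, 0, -0.0004, 0, 0, 0, 1], [0.045, 0, -0.0004, 0, 0, 0, 1]]]'

```text
time_s: 45.3
ee_pos: [0.4311, 0.3196, 0.0486]
tcp_rot: [1.0, 0.018, -0.0, 0.0]
force: [0.2, 0.3, -0.8]
grip_width: 0.0219
gripper_force: 98.1
```

Run:
```python
from h import *
go((.451,.3212,.0487,.037)); print(arm.read_state()['moment'])
```

```text
t 45.3 p [0.4311 0.3196 0.0486] F [ 0.2  0.3 -0.8] w 0.0219 gf 98.1
shift [ 0.0199 -0.0008 -0.0001] turn [ 0.      0.0002 -0.001 ]
[-0.04241365 -0.04878093  0.00645126]
```

Request:
apply_moves --steps '[[[0.003, 0, 0, 0, 0, 0, 1], [0.006, 0, 0, 0, 0, 0, 1], [0.009, 0, 0, 0, 0, 0, 1], [0.012, 0, 0, 0, 0, 0, 1], [0.015, 0, 0, 0, 0, 0, 1], [0.018, 0, 0, 0, 0, 0, 1], [0.018, 0, 0, 0, 0, 0, 1]]]'

```text
time_s: 45.88
ee_pos: [0.4478, 0.3196, 0.0479]
tcp_rot: [1.0, 0.018, -0.002, 0.001]
force: [-2.6, -1.8, -0.0]
grip_width: 0.0218
gripper_force: 98.2
```

Request:
apply_moves --steps '[[[0.0015, 0, 0, 0, 0, 0, 1], [0.003, 0, 0, 0, 0, 0, 1], [0.0045, 0, 0, 0, 0, 0, 1], [0.006, 0, 0, 0, 0, 0, 1], [0.006, 0, 0, 0, 0, 0, 1], [0.006, 0, 0, 0, 0, 0, 1]]]'

```text
time_s: 46.38
ee_pos: [0.4551, 0.3204, 0.0484]
tcp_rot: [1.0, 0.018, -0.0, 0.0]
force: [-2.1, -1.8, -1.1]
grip_width: 0.022
gripper_force: 98.1
```

Request:
apply_moves --steps '[[[0.0015, 0, 0, 0, 0, 0, 1], [0.003, 0, 0, 0, 0, 0, 1], [0.0045, 0, 0, 0, 0, 0, 1], [0.006, 0, 0, 0, 0, 0, 1], [0.006, 0, 0, 0, 0, 0, 1]]]'

```text
time_s: 46.8
ee_pos: [0.4555, 0.3202, 0.0476]
tcp_rot: [1.0, 0.018, -0.006, 0.001]
force: [-17.5, -1.5, 8.6]
grip_width: 0.0217
gripper_force: 99.3
```

Request:
apply_moves --steps '[[[0.002, 0, 0, 0, 0, 0, 1], [0.004, 0, 0, 0, 0, 0, 1], [0.006, 0, 0, 0, 0, 0, 1], [0.006, 0, 0, 0, 0, 0, 1]]]'

```text
time_s: 47.13
ee_pos: [0.4558, 0.3203, 0.0466]
tcp_rot: [1.0, 0.018, -0.012, 0.002]
force: [-27.6, -1.5, 14.3]
grip_width: 0.0217
gripper_force: 100.4
```

Solid stop. Back off and pull gently to check that it locked.

Request:
apply_moves --steps '[[[-0.006, 0, 0, 0, 0, 0, 1], [-0.012, 0, 0, 0, 0, 0, 1], [-0.0135, 0, 0, 0, 0, 0, 1], [-0.015, 0, 0, 0, 0, 0, 1], [-0.0155, 0, 0, 0, 0, 0, 1], [-0.0155, 0, 0, 0, 0, 0, 1]]]'

```text
time_s: 47.63
ee_pos: [0.4543, 0.3206, 0.049]
tcp_rot: [1.0, 0.018, 0.002, -0.001]
force: [4.3, -0.8, -5.0]
grip_width: 0.0217
gripper_force: 98.3
```

Request:
apply_moves --steps '[[[0.004, 0, 0, 0, 0, 0, 1], [0.005, 0, 0, 0, 0, 0, 1], [0.005, 0, 0, 0, 0, 0, 1], [0.003, 0, 0, 0, 0, 0, -0.2], [0.003, 0, 0, 0, 0, 0, -0.2], [0.003, 0, 0, 0, 0, 0, -0.2], [0.003, 0, 0, 0, 0, 0, -0.2], [0.003, 0, -0.015, 0, 0, 0, -0.2], [0.003, 0, -0.045, 0, 0, 0, -0.2], [0.003, 0, -0.08, 0, 0, 0, -0.2], [0, 0, -0.12, 0, 0, 0, -0.2], [-0.02, 0, -0.16, 0, 0, 0, -0.2]]]'

```text
time_s: 48.63
ee_pos: [0.4357, 0.3199, 0.2085]
tcp_rot: [1.0, 0.017, 0.002, -0.001]
force: [-0.3, -0.0, 0.7]
grip_width: 0.0514
gripper_force: 0.0
```

Request:
apply_moves --steps '[[[-0.01, 0.04, -0.03, 0, 0, 0, -0.2], [-0.01, 0.08, -0.05, 0, 0, 0, 1], [-0.01, 0.12, -0.05, 0, 0, 0, 1], [-0.01, 0.16, -0.05, 0, 0, 0, 1], [-0.01, 0.19, -0.05, 0, 0, 0, 1], [-0.01, 0.19, -0.05, 0, 0, 0, 1]]]'

```text
time_s: 49.13
ee_pos: [0.4309, 0.124, 0.2569]
tcp_rot: [1.0, 0.014, 0.001, 0.002]
force: [-0.0, -0.1, 0.9]
grip_width: -0.0001
gripper_force: 0.0
```

Run:
```python
from h import *
p,d=shot('top','top12.png'); s,ds=shot('side','side12.png')
a=cv2.resize(p[130:300,130:500],(740,340),interpolation=cv2.INTER_CUBIC); b=cv2.resize(s[140:400,250:480],(740*260//740,260) if 0 else (230,260))
cv2.imwrite('pics/crop8.png',a[:,:,::-1]); cv2.imwrite('pics/crop9.png',cv2.resize(s[140:410,220:500],(790,600)[0:2],interpolation=cv2.INTER_CUBIC)[:,:,::-1] )
go((.555,.3255,.24,.036))
```

```text
t 49.2 p [0.4306 0.1283 0.2565] F [ 0.6  0.1 -0.8] w -0.0 gf 0.0
shift [ 0.1306 -0.193   0.0169] turn [-0.0008 -0.002  -0.0039]
```

View pics/crop8.png

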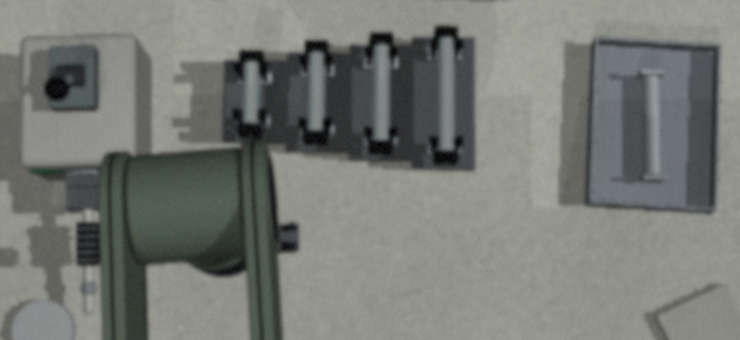

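View pics/crop9.png

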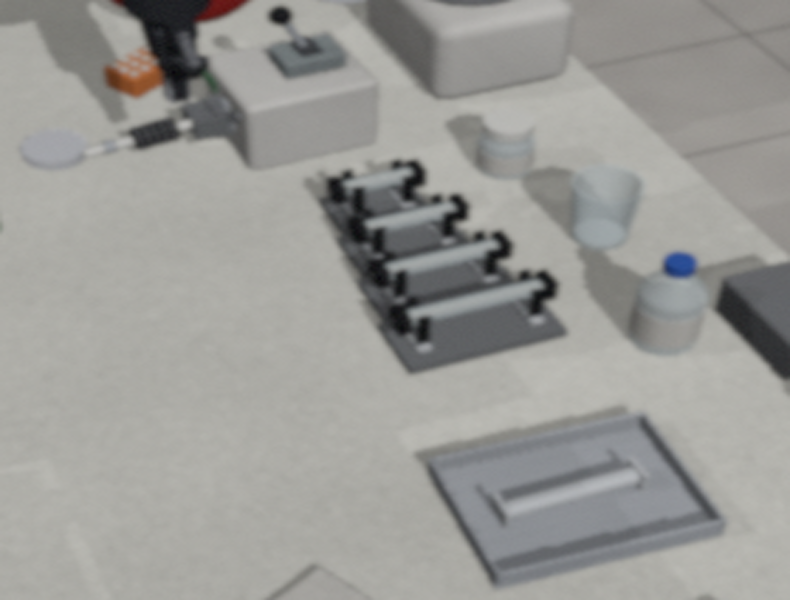

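Columns 1–4 lie level at their own stations, the bar is in the tray at (650,125) in the top crop, and the tube sits straight in the port. A depth check of the barrel heights comes next while I move to the lever.

Request:
apply_moves --steps '[[[0.01, -0.015, 0.003, 0, 0, 0, 1], [0.03, -0.045, 0.006, 0, 0, 0, 1], [0.052, -0.077, 0.009, 0, 0, 0, 1], [0.075, -0.11, 0.012, 0, 0, 0, 1], [0.097, -0.143, 0.0169, 0, 0, 0, 1], [0.115, -0.17, 0.0169, 0, 0, 0, 1], [0.127, -0.188, 0.0169, 0, 0, 0, 1], [0.1306, -0.193, 0.0169, 0, 0, 0, 1], [0.1306, -0.193, 0.0169, 0, 0, 0, 1], [0.1306, -0.193, 0.0169, 0, 0, 0, 1], [0.1306, -0.193, 0.0169, 0, 0, 0, 1]]]'

```text
time_s: 50.15
ee_pos: [0.5528, 0.3267, 0.239]
tcp_rot: [1.0, 0.018, -0.0, 0.0]
force: [-1.0, -0.5, 1.7]
grip_width: 0.0
gripper_force: 0.0
```

Run:
```python
from h import *
d=np.load('pics/top12.png.npz')['d']; F,cx,cy,T,_=cal('top')
for y,h in ((.138,.025),(.063,.035),(-.0118,.045),(-.086,.055)):
    o=[]
    for sx in (-1,-.5,0,.5,1):
        u,v=map(lambda q:int(round(q)),proj('top',(.629+sx*h*.8,y,.065))); Z=np.median(d[v-1:v+2,u-1:u+1]); o.append((T[:3,:3].T@(np.array([(u-cx)/F*Z,-(v-cy)/F*Z,-Z])-T[:3,3]))[2].round(3))
    print(y,o)
go((.555,.3255,.183,.036))
```

```text
0.138 [np.float64(0.065), np.float64(0.063), np.float64(0.066), np.float64(0.063), np.float64(0.063)]
0.063 [np.float64(0.067), np.float64(0.063), np.float64(0.064), np.float64(0.068), np.float64(0.064)]
-0.0118 [np.float64(0.064), np.float64(0.062), np.float64(0.065), np.float64(0.065), np.float64(0.065)]
-0.086 [np.float64(0.067), np.float64(0.063), np.float64(0.065), np.float64(0.065), np.float64(0.065)]
t 50.1 p [0.5528 0.3267 0.239 ] F [-1.  -0.5  1.7] w 0.0 gf 0.0
shift [0.0022 0.0013 0.056 ] turn [0.0004 0.0005 0.0002]
```

All barrels read 65 mm, which is home. Now the lever.

Request:
apply_moves --steps '[[[0, 0, 0.02, 0, 0, 0, 1], [0, 0, 0.042, 0, 0, 0, 1], [0, 0, 0.056, 0, 0, 0, 1], [0, 0, 0.056, 0, 0, 0, 1], [0.012, 0, 0.056, 0, 0, 0, 1], [0.024, 0, 0.056, 0, 0, 0, 1], [0.036, 0, 0.056, 0, 0, 0, 1], [0.048, 0, 0.056, 0, 0, 0, 1], [0.06, 0, 0.056, 0, 0, 0, 1], [0.072, 0, 0.056, 0, 0, 0, 1], [0.082, 0, 0.056, 0, 0, 0, 1], [0.082, 0, 0.056, 0, 0, 0, 1]]]'

```text
time_s: 51.15
ee_pos: [0.6373, 0.329, 0.1846]
tcp_rot: [1.0, 0.017, 0.001, -0.0]
force: [-0.4, -1.2, -0.5]
grip_width: 0.0001
gripper_force: 0.0
```

Request:
apply_moves --steps '[[[0.003, 0, 0, 0, 0, 0, 1], [0.006, 0, 0, 0, 0, 0, 1], [0.009, 0, 0, 0, 0, 0, 1], [0.009, 0, 0, 0, 0, 0, 1]]]'

```text
time_s: 51.48
ee_pos: [0.6397, 0.3297, 0.184]
tcp_rot: [1.0, 0.018, -0.005, 0.001]
force: [-13.9, -3.4, 8.2]
grip_width: 0.0001
gripper_force: 6.7
```

Request:
apply_moves --steps '[[[-0.01, 0, 0, 0, 0, 0, 1], [-0.03, 0, 0, 0, 0, 0, 1], [-0.05, 0, -0.02, 0, 0, 0, 1], [-0.07, 0.01, -0.05, 0, 0, 0, 1], [-0.09, 0.04, -0.07, 0, 0, 0, 1], [-0.11, 0.08, -0.08, 0, 0, 0, 1], [-0.13, 0.12, -0.08, 0, 0, 0, 1], [-0.15, 0.16, -0.08, 0, 0, 0, 1], [-0.16, 0.2, -0.08, 0, 0, 0, 1], [-0.16, 0.23, -0.08, 0, 0, 0, 1], [-0.16, 0.23, -0.08, 0, 0, 0, 1], [-0.16, 0.23, -0.08, 0, 0, 0, 1]]]'

```text
time_s: 52.48
ee_pos: [0.4928, 0.0931, 0.264]
tcp_rot: [1.0, 0.016, 0.001, -0.0]
force: [-0.1, 0.6, 0.8]
grip_width: -0.0003
gripper_force: 0.0
```

Run:
```python
from h import *
p,d=shot('top'); s,ds=shot('side')
F,cx,cy,T,_=cal('top')
for c,a in blobs(p,35,(145,140,200,200),4): 
    u,v=c.round().astype(int); Z=np.median(d[v-1:v+2,u-1:u+2]); print(c.round(1),a,ray('top',*c,.197).round(4),(T[:3,:3].T@(np.array([(u-cx)/F*Z,-(v-cy)/F*Z,-Z])-T[:3,3])).round(3))
a=cv2.resize(p[130:310,120:500],(790,374),interpolation=cv2.INTER_CUBIC); b=cv2.resize(s[120:240,230:430],(370,222)); b=np.hstack([b,np.zeros((222,420,3),np.uint8)])
cv2.imwrite('pics/crop10.png',np.vstack([a,b])[:,:,::-1]); go()
```

```text
[158.4 145.3] 73.125 [0.6621 0.3269 0.197 ] [0.66  0.325 0.207]
t 52.6 p [0.493  0.0952 0.2636] F [ 0.3  0.1 -0.9] w -0.0001 gf 0.0
```

View pics/crop10.png

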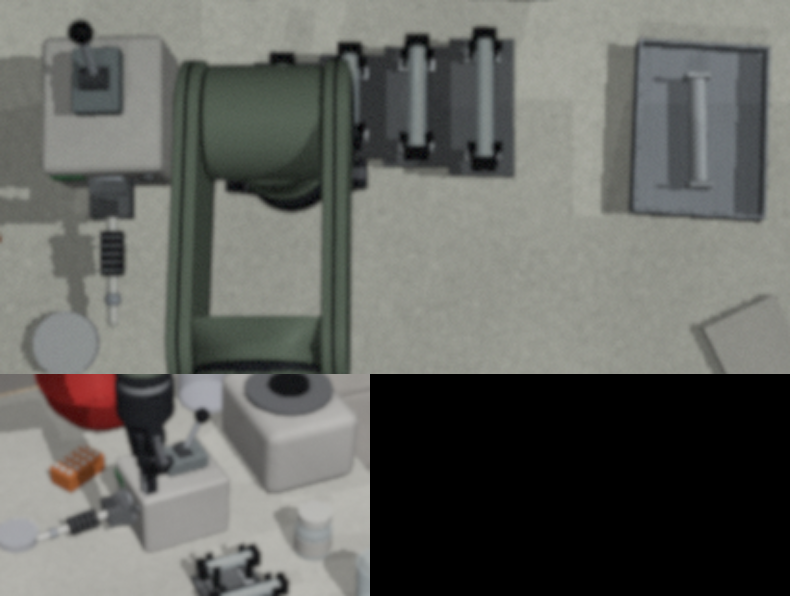

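The lever ball moved from x≈0.597 to 0.662, which is full swing at the stop, and everything else is in place. Handing in.

```bash
python3 -c "
from station import arm
print(arm.finish_job())"
```

```text
the job is handed in; nothing more can be done
None
```

I handed in the finished job: the bar is in the tray, all four columns are home in size order, the tube is locked in the white pump's port, and the lever was thrown last, right over to on. No verdict came back from the judging.

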